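# Fit the filter wheel under the photometer's lift-up tray

### The arm

A 6-joint arm with a two-finger parallel gripper is mounted at the origin on a cart in front of the work surface, level with it; the furniture and walls round the work are solid. World frame = base frame: x ahead of the robot, y to its left, z up, the work surface at z = 0. Lengths are in m, angles in rad, forces in N, time in s.
With the tool pointing down it reaches from about 0.35 to 0.775 m from the base axis. Payload 7.3 kg.
Tool frame: the origin (TCP) lies on the centre line of the jaws, within the pads' length; the fingertips stand robot.nose_length ahead of it and the grasp point (between the pads) is the TCP (robot.nose_length is the distance from the TCP to the fingertips, in m); z points along the fingers, y is the direction in which the jaws open and shut (so a half turn about z gives the same grasp; the last joint's range is limited). The gripper opens to 92 mm and grips with 3 to 60 N. Pads are 19 mm wide; open, the fingers measure 130 mm over their backs; the gripper's body (75 mm by 190 mm) begins 47 mm behind the grasp point.
Start: joints at [1.056, 0.342, 1.524, -0, 1.275, -0.146], TCP at [0.189, 0.49, 0.246] pointing down, gripper open.
Joint ranges: [-2.53, 2.53], [-0.77, 2.02], [0.04, 2.7], [-1, 4.14], [0.28, 2.66], [-3.11, 3.11]. Speed limits (rad/s): [2.57, 2.57, 3.14, 3.14, 3.14, 3.14].

### API

Orientations are given as [roll, pitch, yaw] about the fixed x, y, z axes, in that order (R = Rz(yaw) Ry(pitch) Rx(roll)).
In Python, from cell import robot, read_camera gives the robot as it stands.
- The arm moves only by the shell command python3 -m crank 'ROWS' [FORCE]. ROWS is JSON, a list of rows, each a list of 7 numbers: the shift along the tool's x, y, z in cm, then the turn, a rotation vector about the tool's x, y, z in degrees, then the opening, from 0 (shut) to 1 (fully open). In form: [[tx, ty, tz, wx, wy, wz, jaw], ...]. A call has 1 to 5 rows; each row is the pose to reach, as a shift and turn from the pose commanded when the call began, along the tool's axes at that moment; what a row does not reach only later rows make up. A row lasts 1/8 s, in which the tool goes at most 62.5 mm and 10.7 degrees, less where a joint would pass 70% of its speed; a pose out of reach is approached as far as the arm can. A call with a gripper value outside its range is refused whole. The fingers move at their own pace and stop on an object; FORCE is the grip in N (left out, the last holds). Time passes only in rows, so rows that repeat a pose let the fingers close. It gives the time, the measured TCP pose, the force and the opening at its end, in the units of the state.
- robot.observe(): the state, without advancing time (a new reading comes with each control period).
- read_camera(name): name is "scene" or "top" or "wrist"; returns a dict with "frame" (420x560x3 uint8, red, green, blue), "intrinsics" (3x3 intrinsics, pixels), "R" (3x3) and "t" (3): a world point X has camera coordinates R X + t. Camera axes: x right, y down, z forward; pixel columns grow to the right and rows downward; lengths in m; the calibration is good to about 2 mm. A picture is of the moment at which its call begins. There is no depth.
- robot.hand_in(): hands the job in, once; it reports no verdict.
The state is a dict: "time": time; "qpos": joint angles; "qvel": joint speeds; "joint_efforts": joint torques, N m; "tool_pos": TCP position; "tool_rot": TCP orientation; "contact_force": force on the tool from outside, world axes, zero at the start; "torque": the same for the moment, N m; "opening": finger opening in m.
Only numpy, scipy, OpenCV 4.12 (cv2) and the standard library are available. Lean on these libraries where they do the work, as an engineer would, in place of code of your own. Each camera call takes 0.05 s, during which the arm holds its last target.

### The job

Swing the photometer's vial tray up and fully back on its arms, fit the parked filter wheel into the drive underneath, turning it until its splines drop fully home, and then swing the tray fully down again over the wheel. The two vials must ride along standing upright on the tray, and leave the brown bottle and the label roll where they are.

Things in the scene. Friction and masses are not known exactly. Their poses are not given: they have to be found in the camera images.
- photometer: white bench instrument, fixed; origin on the bench plane under the drive's axis; x from its front to its rear, y to its left. It runs from x = -75 to +161 mm, y = -71 to +71 with its arms. Open filter bay at x = -70 to +65 mm: floor 34 mm above the bench, side cheeks at y = 55 to 60 mm either side, 52 mm high; rear housing from x = +66 mm on, 74 mm high. A tray covers the bay
- drive_top (a point): on the drive's vertical axis at the top face of its steel hub in the bay, 36 mm above the bench. Bore 14.8 mm across, 26 mm deep, with four 6.5 mm wide slots at 90 degrees reaching 12.5 mm from the axis. The hub (41 mm across) stands at any angle, which no reading tells (this point's axes are the instrument's); it holds that angle stiffly: 0.25 N m turns it
- filter_wheel: loose wheel, 130 to 210 g, black disc 64 mm across with six coloured windows; origin at the lower tip of its stub, z up the axis, x along the grip bar. Disc underside 24 mm, top 32 mm above the origin. Stub: round pilot 13.6 mm across from 0 to 12 mm (tapered, 8 mm at the tip), then from 12 to 24 mm four splines 4 mm wide, out to 11 mm from the axis, along +-x and +-y
- stub_tip (a point): lower tip of the wheel's stub. At a wrong angle the pilot enters the bore 12 mm and the splines ride on the hub: tip 24 mm above the bench. Turned to within about 0.1 rad of the slots, a loosely held wheel drops 12 mm by its own weight until the disc lies on the hub: tip 12 mm above the bench, home. A quarter turn suffices. A wheel that only rides on the hub keeps the tray from coming down
- grip_bar (a point): top centre of the wheel's upright aluminium grip bar, 60 mm above the stub's tip; the bar is 28 mm long (x axis), 12 mm thick (y axis), 28 mm high and stands on the disc
- park_stand: fixed grey round stand, 48 mm across (foot 68 mm), 28 mm high, with a plain 27 mm bore in which the wheel's stub stands at the start, the disc lying on the rim; origin on the bench on its axis
- tray: grey tray, 130 x 120 mm, rim 14 mm high, on parallel steel arms at both sides; always level. Down, its underside is 79 mm and its floor 82 mm above the bench. It swings on an arc of 100 mm radius: at joint value q it has moved 100*(cos(0.175) - cos(0.175+q)) mm to the rear (photometer's +x) and 100*(sin(0.175+q) - sin(0.175)) mm up. Origin: on its front arm pins, 15 mm in front of its middle
- tray_handle (a point): top centre of the blue upright tab at the tray's front edge, 10 mm thick (photometer's x), 44 mm wide (photometer's y), standing 26 mm above the rim; pinch it across its thickness from above. Tray down: 60 mm in front of the drive's axis, 119 mm above the bench. It moves with the tray
- tray_arms (a joint): swing of the tray's arms, rad: 0 tray down over the bay, 2.27 tray fully back on its stop (175 mm to the rear, 47 mm up). Past about 1.4 rad its weight carries it back on to the stop, before that down, slowed by damping; lifting takes about 4 N
- control_lo: small white vial with green cap, 25 mm across and 45 mm high, loose, standing on the tray; origin at the centre of its underside, z up
- control_hi: small white vial with red cap, 25 mm across and 45 mm high, loose, standing on the tray; origin at the centre of its underside, z up
- substrate: brown bottle with black cap, 48 mm across and 78 mm high, loose bystander on the bench; origin at the centre of its underside, z up
- label_roll: white roll of labels lying flat, 74 mm across and 30 mm high, loose bystander on the bench; origin at the centre of its underside
Mind the look-alikes: they are no part of the job. What is shaped like the filter_wheel but green is not meant.

How it is judged:
By the outcome, as a careful person would: the job done as asked, in the order asked, and still so for the second after the job is handed in, with the robot touching nothing.
It also fails if it takes over 67 s, if anything falls off the work surface, if the arm or the gripper's body presses on something with over 40 N, if the wrist force passes 120 N, or if a joint passes its speed limit or range.

## Working session

There is one attempt and no reset: what is moved stays moved. The work goes in short steps, Python scripts to look and compute and a shell command to move; the robot and the scene stay as the last step left them, time stands still between calls to the robot, and variables do not carry over. Pictures are saved under pics/ and viewed, and the job is handed in when it is done.

```bash
ls; mkdir -p pics; python3 - <<'E'
from cell import robot, read_camera
import cv2
print(robot.observe(), robot.nose_length)
for n in("scene","top","wrist"):
    c=read_camera(n); cv2.imwrite(f"pics/{n}0.png",c["frame"][:,:,::-1]); print(n,c["intrinsics"].tolist(),c["R"].round(4).tolist(),c["t"])
E
```

```text
pics
{'time': 0.0, 'qpos': array([ 1.05600362e+00,  3.42733795e-01,  1.52499388e+00,  1.87765249e-06,
        1.27537803e+00, -1.46010649e-01]), 'qvel': array([-0.00077118,  0.00147063,  0.00076172,  0.00179954, -0.00034429,
       -0.00092675]), 'joint_efforts': array([-1.77945174e-03, -4.31232190e+01, -2.44211984e+01,  7.16698333e-02,
        5.59657509e-02, -1.19008469e-04]), 'tool_pos': array([0.18905577, 0.48939073, 0.24504726]), 'tool_rot': array([-3.14009596e+00, -2.21913947e-04,  2.77280989e+00]), 'contact_force': array([ 0.41920089, -0.18446224, -0.08825709]), 'torque': array([ 0.03918617, -0.00759708, -0.01026037]), 'opening': 0.09191394010068475} 0.019
scene [[385.89799995082626, 0.0, 278.7898238806651], [0.0, 385.89799995082626, 209.5660206385185], [0.0, 0.0, 1.0]] [[0.6744, -0.7384, 0.0012], [-0.3806, -0.349, -0.8564], [0.6328, 0.5771, -0.5163]] [0.03399118 0.4226307  0.34983998]
top [[440.1712485194862, 0.0, 282.91539690696663], [0.0, 440.1712485194862, 202.06420350014432], [0.0, 0.0, 1.0]] [[0.0229, -0.9997, 0.0067], [-0.9976, -0.0233, -0.0658], [0.066, -0.0052, -0.9978]] [0.4595315  0.45645781 1.03131406]
wrist [[340.46745408361465, 0.0, 282.37331706018193], [0.0, 340.46745408361465, 210.44346274208138], [0.0, 0.0, 1.0]] [[0.3617, 0.9323, -0.002], [0.8914, -0.3452, 0.2937], [0.2731, -0.108, -0.9559]] [-0.52415104 -0.03758063  0.39224706]
```

View pics/top0.png

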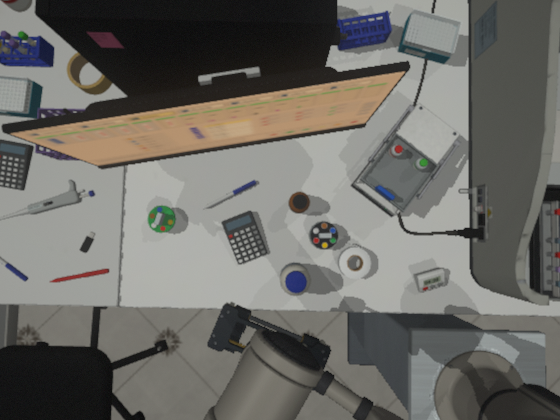

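View pics/scene0.png

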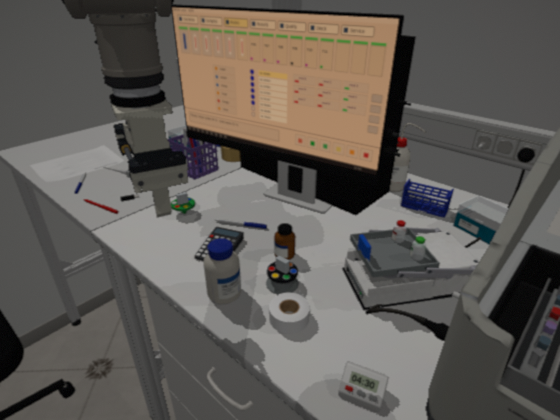

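View pics/wrist0.png

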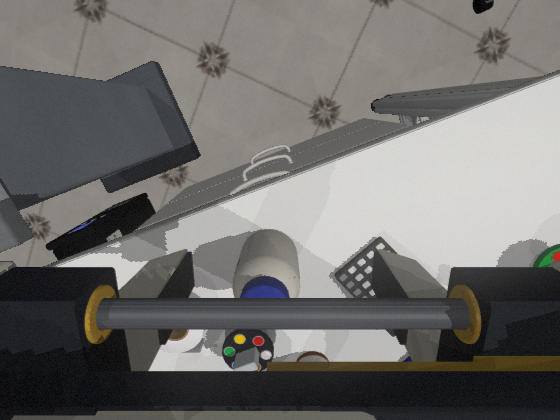

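The top view shows the instrument around (405,160), the wheel at (323,236), the brown bottle at (299,202), the label roll at (354,263) and a tall blue-capped bottle at (294,278). The green wheel at (162,219) is the decoy. Next I'll enlarge this for details.

```bash
cat > h.py <<'E'
import numpy as np, cv2
from cell import robot, read_camera
def ray(c,u,v,z):
    K=c["intrinsics"];R=np.array(c["R"]);t=np.array(c["t"])
    d=R.T@np.linalg.inv(K)@np.array([u,v,1.]);o=-R.T@t
    return o+d*(z-o[2])/d[2]
def rayod(c,u,v):
    K=c["intrinsics"];R=np.array(c["R"]);t=np.array(c["t"])
    d=R.T@np.linalg.inv(K)@np.array([u,v,1.]);return -R.T@t,d/np.linalg.norm(d)
def proj(c,X):
    p=c["intrinsics"]@(np.array(c["R"])@np.asarray(X,float)+c["t"]);return p[:2]/p[2]
def crop(c,u0,v0,u1,v1,s,name):
    im=cv2.resize(c["frame"][v0:v1,u0:u1,::-1],None,fx=s,fy=s,interpolation=cv2.INTER_CUBIC)
    cv2.imwrite(name,im)
E
python3 - <<'E'
from h import *
c=read_camera("top")
crop(c,340,90,480,230,5,"pics/t_dev.png")
crop(c,270,180,390,300,5,"pics/t_wh.png")
c=read_camera("scene")
crop(c,330,200,490,320,5,"pics/s_dev.png")
crop(c,195,210,325,340,5,"pics/s_wh.png")
E
```

```text
(no output)
```

View pics/t_dev.png

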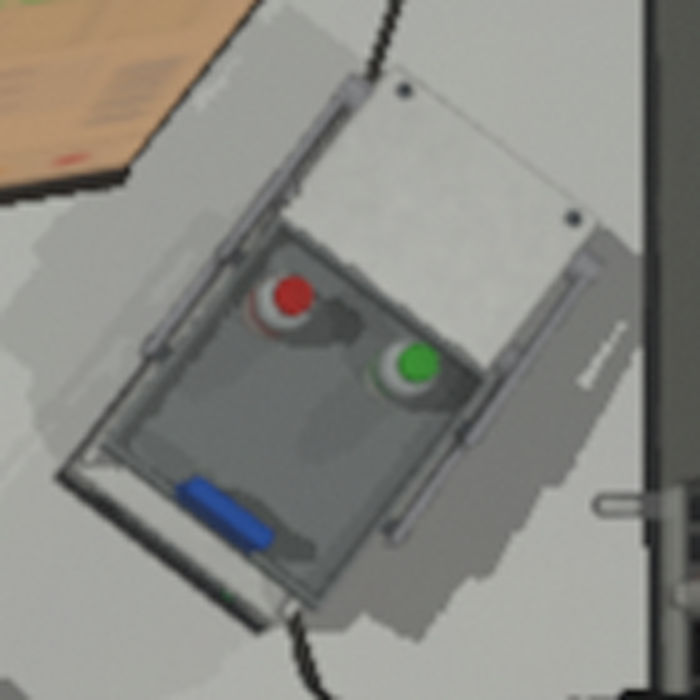

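View pics/t_wh.png

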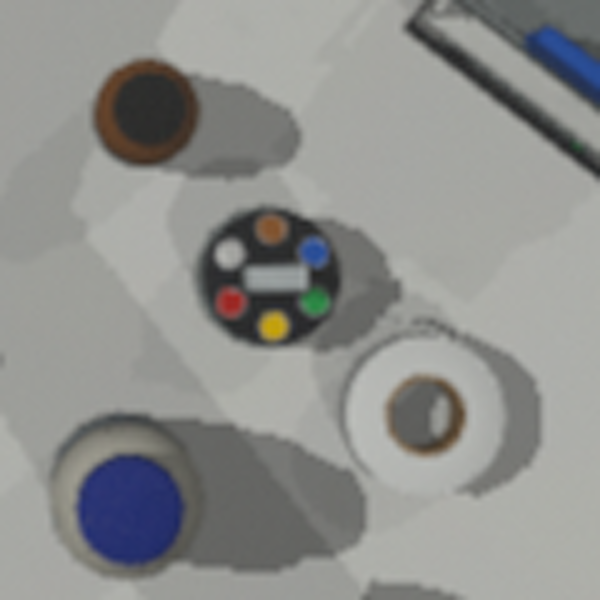

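View pics/s_dev.png

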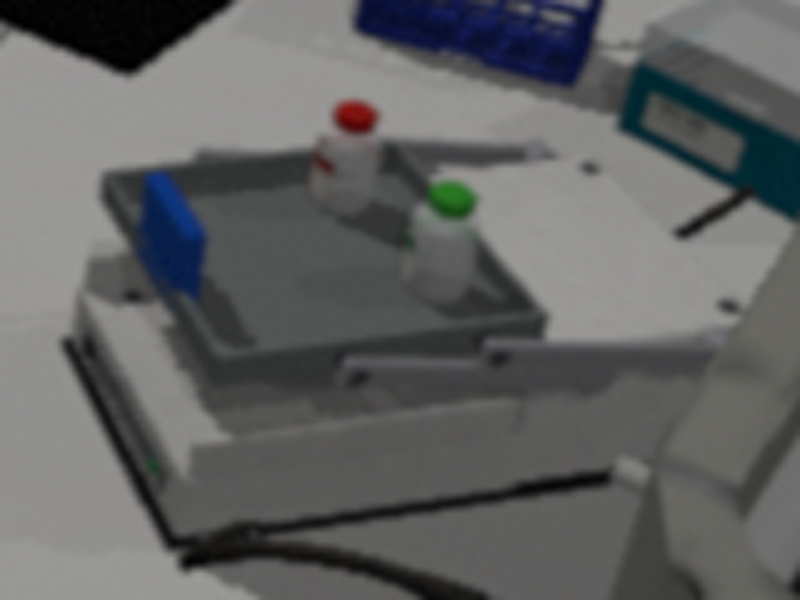

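View pics/s_wh.png

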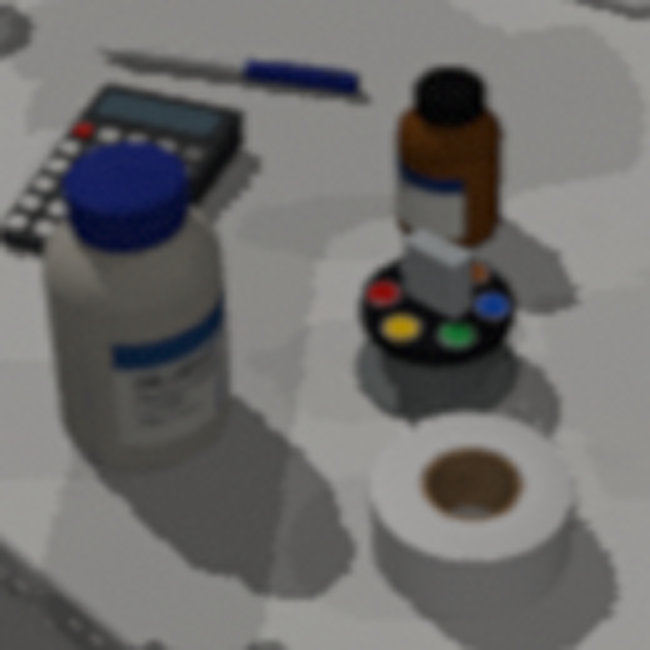

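```bash
python3 - <<'E'
from h import *
c=read_camera("top")
print("cam",-np.array(c["R"]).T@c["t"])
f=c["frame"].astype(int);hsv=cv2.cvtColor(c["frame"],cv2.COLOR_RGB2HSV)
def mask(m,roi):
    M=np.zeros(m.shape,np.uint8);u0,v0,u1,v1=roi;M[v0:v1,u0:u1]=m[v0:v1,u0:u1];return M
def rect(M,z):
    cs,_=cv2.findContours(M,cv2.RETR_EXTERNAL,cv2.CHAIN_APPROX_NONE);k=max(cs,key=cv2.contourArea)
    ys,xs=np.nonzero(M); P=np.array([ray(c,x,y,z)[:2] for x,y in zip(xs,ys)])
    r=cv2.minAreaRect((P*1000).astype(np.float32));return P.mean(0),r,len(xs)
blue=(f[:,:,2]>1.6*f[:,:,0])&(f[:,:,2]>80)
print("handle",rect(mask(blue,(370,180,400,205)),.119))
H=hsv
red=(f[:,:,0]>1.8*f[:,:,1])&(f[:,:,0]>90);gr=(f[:,:,1]>1.5*f[:,:,0])&(f[:,:,1]>80)
print("red",rect(mask(red,(385,140,412,156)),.127))
print("green",rect(mask(gr,(412,155,436,170)),.127))
# housing corners
q=lambda x,y,s=(340,90):(s[0]+(x+.5)/5-.5,s[1]+(y+.5)/5-.5)
for p in[(388,68),(600,222),(490,372)]: print("housing",ray(c,*q(*p),.074))
for p in[(60,478),(262,630)]: print("front",ray(c,*q(*p),.0))
# wheel
dark=(f.max(2)<60)
bar=(hsv[:,:,1]<40)&(f.min(2)>110)
print("bar",rect(mask(bar,(317,231,333,240)),.064))
for n,(x,y) in dict(bar=(276,278),disc=(271,277)).items(): print(n,ray(c,*q(x,y,(270,180)),.064 if n=="bar" else .036))
for n,p in dict(or_=(271,229),bl=(314,251),gr=(314,301),ye=(274,326),re=(231,301),wh=(231,253)).items(): print(n,ray(c,*q(*p,(270,180)),.036))
for n,p,z in [("brown cap",(150,108),.078),("roll",(426,412),.03),("bluecap",(130,510),.15)]: print(n,ray(c,*q(*p,(270,180)),z))
E
```

```text
cam [0.37677714 0.475382   1.05602205]
handle (array([0.46443249, 0.25324824]), ((464.630615234375, 253.45889282226562), (46.343284606933594, 13.836787223815918), 53.39759063720703), 132)
red (array([0.55823326, 0.22671369]), ((558.0556030273438, 226.8965606689453), (15.055631637573242, 13.804404258728027), 45.58888244628906), 45)
green (array([0.53070874, 0.17295858]), ((530.8056640625, 172.8216094970703), (12.901418685913086, 15.102062225341797), 1.3727580308914185), 47)
housing [0.67410393 0.17014679 0.074     ]
housing [0.60551718 0.0737332  0.074     ]
housing [0.53580823 0.12368667 0.074     ]
front [0.49122919 0.30515375 0.        ]
front [0.42011832 0.20704519 0.        ]
bar (array([0.37071827, 0.37473099]), ((370.74267578125, 376.6441650390625), (32.85906982421875, 12.550796508789062), 81.86967468261719), 64)
bar [0.36989177 0.37435856 0.064     ]
disc [0.37010563 0.37382821 0.036     ]
or_ [0.39227311 0.37420134 0.036     ]
bl [0.38256256 0.35411756 0.036     ]
gr [0.35949943 0.35375906 0.036     ]
ye [0.34757326 0.37206242 0.036     ]
re [0.35862371 0.39213319 0.036     ]
wh [0.38075615 0.39253224 0.036     ]
brown cap [0.44422392 0.43320305 0.078     ]
roll [0.30931105 0.30030133 0.03      ]
bluecap [0.27479218 0.44110367 0.15      ]
```

```bash
python3 - <<'E'
from h import *
t=read_camera("top");s=read_camera("scene")
crop(s,340,120,460,220,6,"pics/s_mon.png"); crop(t,320,50,430,150,6,"pics/t_mon.png")
def tri(a,b):
    o1,d1=rayod(t,*a);o2,d2=rayod(s,*b)
    A=np.array([d1,-d2]).T;l=np.linalg.lstsq(A,o2-o1,rcond=None)[0]
    p,q=o1+d1*l[0],o2+d2*l[1];return (p+q)/2,np.linalg.norm(p-q)
q=lambda x,y,s0,k=5:(s0[0]+(x+.5)/k-.5,s0[1]+(y+.5)/k-.5)
print("bluecap",tri(q(130,510,(270,180)),q(127,185,(195,210))))
print("red cap",tri(q(293,296,(340,90)),q(355,116,(330,200))))
print("green cap",tri(q(418,363,(340,90)),q(452,198,(330,200))))
print("bar",tri(q(276,278,(270,180)),q(440,255,(195,210))))
print("front R bottom",tri(q(262,630,(340,90)),q(172,545,(330,200))))
print("front L bottom",tri(q(60,478,(340,90)),q(68,340,(330,200))))
print("bolt1",tri(q(404,90,(340,90)),q(591,167,(330,200))))
print("bolt2",tri(q(573,217,(340,90)),q(728,305,(330,200))))
E
```

```text
bluecap (array([0.27030224, 0.44007907, 0.11384835]), np.float64(0.0010834813334630738))
red cap (array([0.55854263, 0.22620705, 0.12237856]), np.float64(0.001015184057917891))
green cap (array([0.53078103, 0.17251591, 0.12271926]), np.float64(0.0010276614560415915))
bar (array([0.36988378, 0.3737145 , 0.05801185]), np.float64(9.569625170929166e-05))
front R bottom (array([0.41948797, 0.20834336, 0.00224782]), np.float64(0.0017640305211686163))
front L bottom (array([0.49083131, 0.3057606 , 0.00421598]), np.float64(0.00018399862824173914))
bolt1 (array([0.66423345, 0.16271556, 0.07347028]), np.float64(0.00011269250690415987))
bolt2 (array([0.60745957, 0.08611474, 0.07335309]), np.float64(0.0007898705837789528))
```

View pics/s_mon.png

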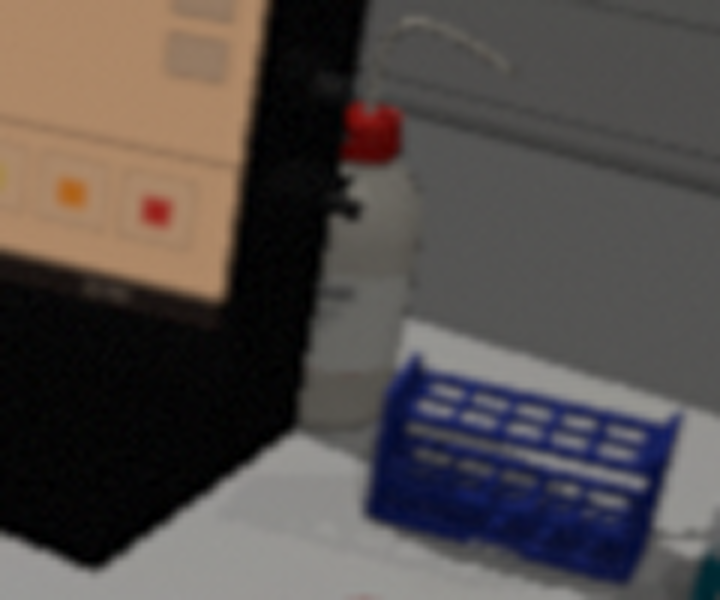

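View pics/t_mon.png

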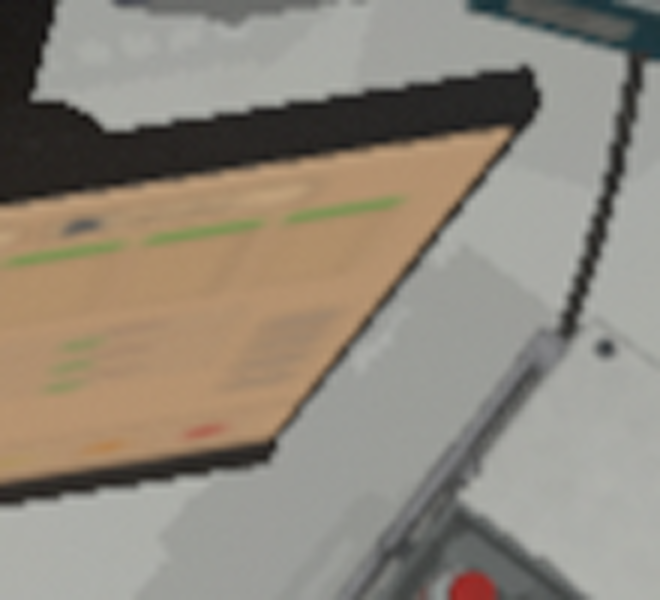

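```bash
python3 - <<'E'
from h import *
t=read_camera("top");s=read_camera("scene")
def tri(a,b):
    o1,d1=rayod(t,*a);o2,d2=rayod(s,*b)
    A=np.array([d1,-d2]).T;l=np.linalg.lstsq(A,o2-o1,rcond=None)[0]
    p,q=o1+d1*l[0],o2+d2*l[1];return (p+q)/2,np.linalg.norm(p-q)
print(tri((364.9,125.8),(375.8,174)), tri((365,127),(375.8,173)))
print(tri((408,67),(402,18)))
w=read_camera("wrist")
o=robot.observe(); 
from scipy.spatial.transform import Rotation as Ro
Rt=Ro.from_euler('xyz',o["tool_rot"]).as_matrix()
C=-np.array(w["R"]).T@w["t"]
print("cam in tool",Rt.T@(C-o["tool_pos"]),(np.array(w["R"])@Rt).round(3).tolist())
E
```

```text
(array([0.59002083, 0.31112916, 0.19112856]), np.float64(0.0004897868024188373)) (array([0.58728765, 0.31087454, 0.19431397]), np.float64(0.0010200562260438183))
(array([0.59927502, 0.30954253, 0.48270347]), np.float64(0.00017601278243959187))
cam in tool [ 0.07853616  0.00017061 -0.13977454] [[-0.001, 1.0, 0.001], [-0.956, -0.001, -0.294], [-0.294, -0.001, 0.956]]
```

```bash
python3 - <<'E'
from h import *
t=read_camera("top");s=read_camera("scene")
crop(s,400,80,560,420,2,"pics/s_an.png"); crop(t,400,100,560,320,3,"pics/t_an.png")
E
```

```text
(no output)
```

View pics/s_an.png

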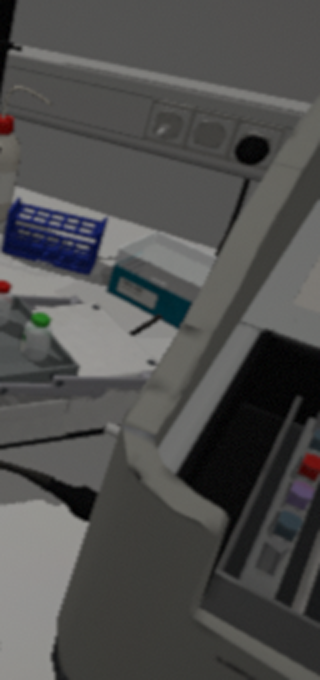

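View pics/t_an.png

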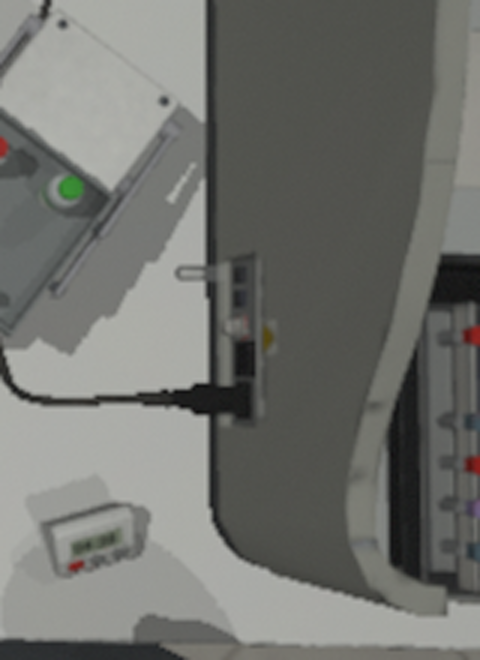

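```bash
cat >> h.py <<'E'
from scipy.spatial.transform import Rotation as Ro
def plan(p,yaw_deg):
    o=robot.observe();Rt=Ro.from_euler('xyz',o["tool_rot"]).as_matrix()
    Rg=Ro.from_euler('xyz',[np.pi,0,np.radians(yaw_deg)]).as_matrix()
    print("shift cm",(Rt.T@(np.array(p)-o["tool_pos"])*100).round(2),"turn",np.degrees(Ro.from_matrix(Rt.T@Rg).as_rotvec()).round(1),"pos",o["tool_pos"].round(4),"rot",np.degrees(o["tool_rot"]).round(1),"F",o["contact_force"].round(1),"q",o["qpos"].round(2),"open",round(o["opening"],4),"t",round(o["time"],2))
E
python3 - <<'E'
from h import *
plan((.466,.251,.20),233.8)
E
```

```text
shift cm [-34.42 -12.29   4.57] turn [  0.    0.  -74.9] pos [0.1892 0.4897 0.2457] rot [180.    0.  158.9] F [ 0.4 -0.   0.4] q [ 1.06  0.34  1.52 -0.    1.28 -0.15] open 0.0916 t 0.65
```

```bash
python3 -m crank '[[-5,-1.8,0,0,0,-10,1],[-11,-3.9,0,0,0,-20,1],[-17,-6.1,0,0,0,-30,1],[-23,-8.2,0.5,0,0,-40,1],[-29,-10.4,1,0,0,-50,1]]'
python3 -m crank '[[-3,-3,1,0,0,-10,1],[-3,-3,2,0,0,-20,1],[-3,-3,2,0,0,-20,1]]'
python3 - <<'E'
from h import *
plan((.466,.251,.20),233.8)
E
```

```text
time: 1.27
tool_pos: [0.3988, 0.3093, 0.2384]
tool_rot: [3.141, 0.001, -2.675]
contact_force: [0.3, 0.8, 0.1]
opening: 0.0918
time: 1.65
tool_pos: [0.4376, 0.2964, 0.2174]
tool_rot: [3.141, -0.002, -2.334]
contact_force: [-0.4, 0.2, 0.0]
opening: 0.0916
shift cm [ 1.31 -5.19  1.74] turn [ 0.1 -0.1 -7.6] pos [0.4376 0.2964 0.2174] rot [ 1.800e+02 -1.000e-01 -1.338e+02] F [-0.4  0.2  0. ] q [ 0.45  0.37  1.56  0.    1.21 -1.93] open 0.0916 t 1.65
```

```bash
python3 -m crank '[[1.3,-5.2,1.7,0,0,-7.5,1],[1.3,-5.2,1.7,0,0,-7.5,1],[1.3,-5.2,1.7,0,0,-7.5,1]]'
python3 - <<'E'
from h import *
plan((.466,.251,.20),233.8)
c=read_camera("wrist");cv2.imwrite("pics/w1.png",c["frame"][:,:,::-1])
E
```

```text
time: 2.02
tool_pos: [0.4662, 0.2522, 0.2018]
tool_rot: [3.142, 0.001, -2.204]
contact_force: [-0.2, 0.2, -0.0]
opening: 0.0916
shift cm [ 0.11 -0.06  0.18] turn [ 0.   0.  -0.1] pos [0.4662 0.2522 0.2018] rot [ 180.     0.  -126.3] F [-0.2  0.2 -0. ] q [ 0.35  0.39  1.58  0.    1.17 -2.16] open 0.0916 t 2.02
```

View pics/w1.png

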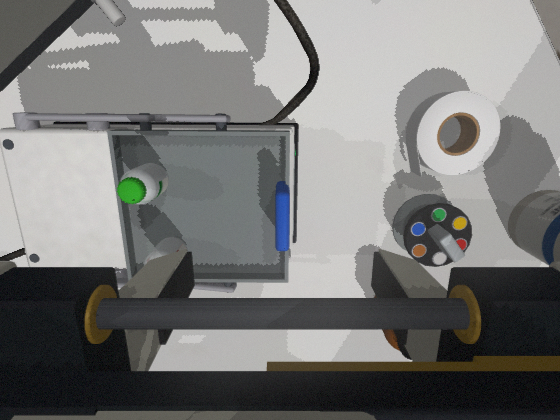

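```bash
python3 - <<'E'
from h import *
c=read_camera("wrist");f=c["frame"].astype(int)
m=(f[:,:,2]>1.6*f[:,:,0])&(f[:,:,2]>70);m[:170]=0;m[260:]=0;m[:,:260]=0;m[:,310:]=0
ys,xs=np.nonzero(m);P=np.array([ray(c,x,y,.119)[:2] for x,y in zip(xs,ys)])
yaw=np.radians(-36.2);ex=np.array([np.cos(yaw),np.sin(yaw)]);ey=np.array([-ex[1],ex[0]])
a=P@ex;b=P@ey
print("px",xs.min(),xs.max(),ys.min(),ys.max(),"ex",np.percentile(a,[0,5,50,95,100]),"ey",np.percentile(b,[0,5,50,95,100]))
k,_=cv2.findContours(m.astype(np.uint8),0,1);r=cv2.minAreaRect((P*1000).astype(np.float32));print(r)
o=robot.observe()["tool_pos"][:2];print("tcp ex,ey",o@ex,o@ey)
for n,u,v,z in [("roll",459,133,.03),("bolt",8,144,.074),("bolt2",34,258,.074)]:
    p=ray(c,u,v,z);print(n,p)
E
```

```text
px 275 288 181 250 ex [0.2242342  0.22434456 0.22905084 0.23314252 0.23341488] ey [0.447712   0.45044777 0.47224243 0.49454122 0.4976096 ]
((463.6773376464844, 246.37448120117188), (49.9157600402832, 9.162264823913574), 53.34273147583008)
tcp ex,ey 0.22683793636964925 0.4791576045334444
roll [0.3066089  0.30025624 0.03      ]
bolt [0.60856551 0.08477662 0.074     ]
bolt2 [0.66628347 0.1623852  0.074     ]
```

```bash
python3 -m crank '[[0.2,-0.1,4,0,0,0,1],[0.35,-0.2,8,0,0,0,0.6],[0.35,-0.2,9,0,0,0,0.4],[0.35,-0.2,9,0,0,0,0],[0.35,-0.2,9,0,0,0,0]]' 40
python3 -m crank '[[0,0,0,0,0,0,0],[0,0,0,0,0,0,0]]' 40
python3 - <<'E'
from h import *
plan((.466,.251,.20),233.8)
c=read_camera("wrist");cv2.imwrite("pics/w2.png",c["frame"][:,:,::-1])
c=read_camera("scene");crop(c,330,170,490,320,5,"pics/s2.png")
E
```

```text
time: 2.75
tool_pos: [0.4669, 0.2484, 0.1128]
tool_rot: [-3.14, 0.003, -2.201]
contact_force: [0.0, -0.2, 0.6]
opening: 0.0565
time: 3.0
tool_pos: [0.4663, 0.2478, 0.1119]
tool_rot: [-3.141, 0.001, -2.201]
contact_force: [-0.4, -0.0, -0.1]
opening: 0.037
shift cm [-0.25  0.21 -8.81] turn [-0.   0.1  0.1] pos [0.4663 0.2478 0.1119] rot [-1.800e+02  1.000e-01 -1.261e+02] F [-0.4 -0.  -0.1] q [ 0.34  0.49  1.7   0.    0.95 -2.17] open 0.037 t 3.0
```

View pics/w2.png

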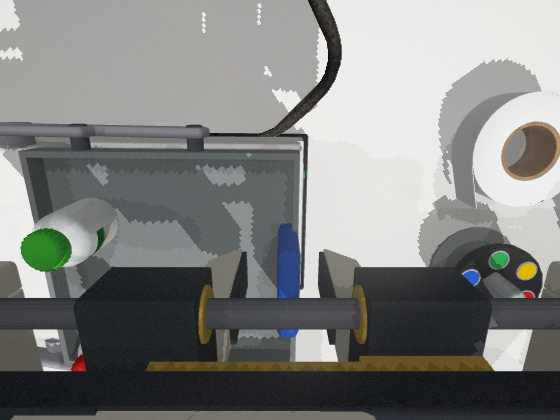

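View pics/s2.png

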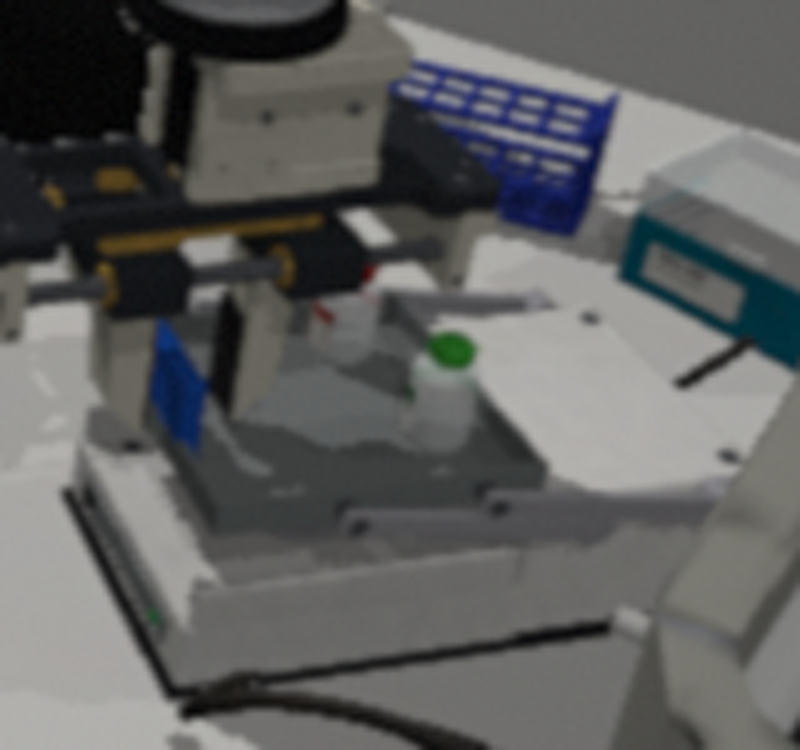

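The fingers straddle the tab at (289,270) and both vials stand. I'll finish closing.

```bash
python3 -m crank '[[0,0,0,0,0,0,0],[0,0,0,0,0,0,0],[0,0,0,0,0,0,0],[0,0,0,0,0,0,0]]' 40
python3 - <<'E'
from h import *
plan((.466,.251,.20),233.8)
import numpy as np
for d in np.arange(0,2.31,.15):
    print(round(d,2),"back",round(10*(np.cos(.175)-np.cos(.175+d)),2),"up",round(10*(np.sin(.175+d)-np.sin(.175)),2))
E
```

```text
time: 3.6
tool_pos: [0.4642, 0.2488, 0.1111]
tool_rot: [3.138, -0.001, -2.202]
contact_force: [-7.2, 6.5, 3.6]
opening: 0.0096
shift cm [-0.28  0.02 -8.89] turn [ 0.2 -0.   0.1] pos [0.4642 0.2488 0.1111] rot [ 179.8   -0.  -126.1] F [-7.2  6.5  3.6] q [ 0.34  0.49  1.7   0.    0.95 -2.17] open 0.0096 t 3.6
0.0 back 0.0 up 0.0
0.15 back 0.37 up 1.45
0.3 back 0.95 up 2.83
0.45 back 1.74 up 4.11
0.6 back 2.7 up 5.26
0.75 back 3.83 up 6.25
0.9 back 5.09 up 7.05
1.05 back 6.46 up 7.67
1.2 back 7.9 up 8.07
1.35 back 9.39 up 8.25
1.5 back 10.89 up 8.2
1.65 back 12.36 up 7.94
1.8 back 13.78 up 7.45
1.95 back 15.11 up 6.76
2.1 back 16.32 up 5.88
2.25 back 17.39 up 4.83
```

```bash
python3 -c "
import numpy as np
for d in [.04]+list(np.arange(.1,2.31,.1))+[2.27]:
    print(round(d,2),'ty',round(-10*(np.cos(.175)-np.cos(.175+d)),2),'tz',round(-10*(np.sin(.175+d)-np.sin(.175)),2))"
```

```text
0.04 ty -0.08 tz -0.39
0.1 ty -0.22 tz -0.97
0.2 ty -0.54 tz -1.92
0.3 ty -0.95 tz -2.83
0.4 ty -1.46 tz -3.7
0.5 ty -2.04 tz -4.51
0.6 ty -2.7 tz -5.26
0.7 ty -3.44 tz -5.93
0.8 ty -4.24 tz -6.54
0.9 ty -5.09 tz -7.05
1.0 ty -5.99 tz -7.49
1.1 ty -6.93 tz -7.82
1.2 ty -7.9 tz -8.07
1.3 ty -8.89 tz -8.21
1.4 ty -9.89 tz -8.26
1.5 ty -10.89 tz -8.2
1.6 ty -11.88 tz -8.05
1.7 ty -12.84 tz -7.8
1.8 ty -13.78 tz -7.45
1.9 ty -14.68 tz -7.01
2.0 ty -15.53 tz -6.49
2.1 ty -16.32 tz -5.88
2.2 ty -17.05 tz -5.2
2.3 ty -17.71 tz -4.44
2.27 ty -17.52 tz -4.67
```

```bash
python3 -m crank '[[0,0.12,-0.4,0,0,0,0],[0,0,-1,0,0,0,0],[0,-0.34,-1.92,0,0,0,0],[0,-0.75,-2.83,0,0,0,0],[0,-1.26,-3.7,0,0,0,0]]'
python3 - <<'E'
from h import *
plan((.4642+.0146*.807,.2488-.0146*.59,.111+.037),233.9)
c=read_camera("scene");crop(c,310,120,490,300,4,"pics/s3.png")
E
```

```text
time: 4.22
tool_pos: [0.4761, 0.24, 0.1489]
tool_rot: [3.141, -0.0, -2.201]
contact_force: [-0.6, 1.5, -5.4]
opening: 0.0097
shift cm [-0.01  0.02  0.09] turn [ 0. -0. -0.] pos [0.4761 0.24   0.1489] rot [ 180.    -0.  -126.1] F [-0.6  1.5 -5.4] q [ 0.32  0.45  1.64  0.    1.05 -2.19] open 0.0097 t 4.22
```

View pics/s3.png

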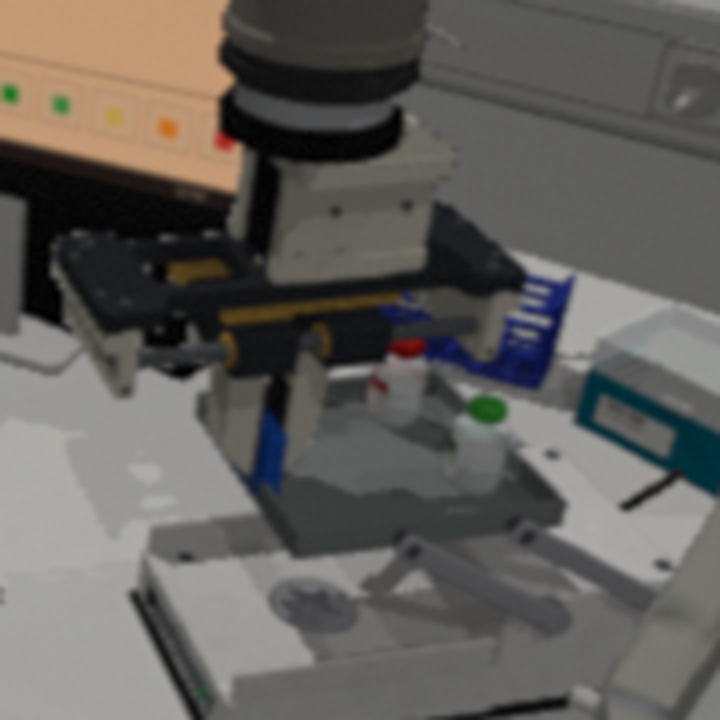

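```bash
python3 -m crank '[[0,-0.58,-0.81,0,0,0,0],[0,-1.24,-1.56,0,0,0,0],[0,-1.98,-2.23,0,0,0,0],[0,-2.78,-2.84,0,0,0,0],[0,-3.63,-3.35,0,0,0,0]]'
python3 -m crank '[[0,-0.9,-0.44,0,0,0,0],[0,-1.84,-0.77,0,0,0,0],[0,-2.81,-1.02,0,0,0,0],[0,-3.8,-1.16,0,0,0,0],[0,-4.8,-1.21,0,0,0,0]]'
python3 - <<'E'
from h import *
plan((.4642+.0989*.807,.2488-.0989*.59,.111+.0826),233.9)
c=read_camera("scene");crop(c,310,80,490,280,4,"pics/s4.png")
E
```

```text
time: 4.9
tool_pos: [0.5056, 0.2182, 0.1823]
tool_rot: [3.141, -0.001, -2.201]
contact_force: [-4.0, 0.1, -1.2]
opening: 0.0099
time: 5.52
tool_pos: [0.5447, 0.1893, 0.1939]
tool_rot: [-3.141, -0.001, -2.201]
contact_force: [-4.5, -2.2, -3.3]
opening: 0.0099
shift cm [-0.05  0.12  0.03] turn [-0.  -0.1 -0. ] pos [0.5447 0.1893 0.1939] rot [-1.800e+02 -1.000e-01 -1.261e+02] F [-4.5 -2.2 -3.3] q [ 0.2   0.48  1.46 -0.    1.21 -2.31] open 0.0099 t 5.53
```

View pics/s4.png

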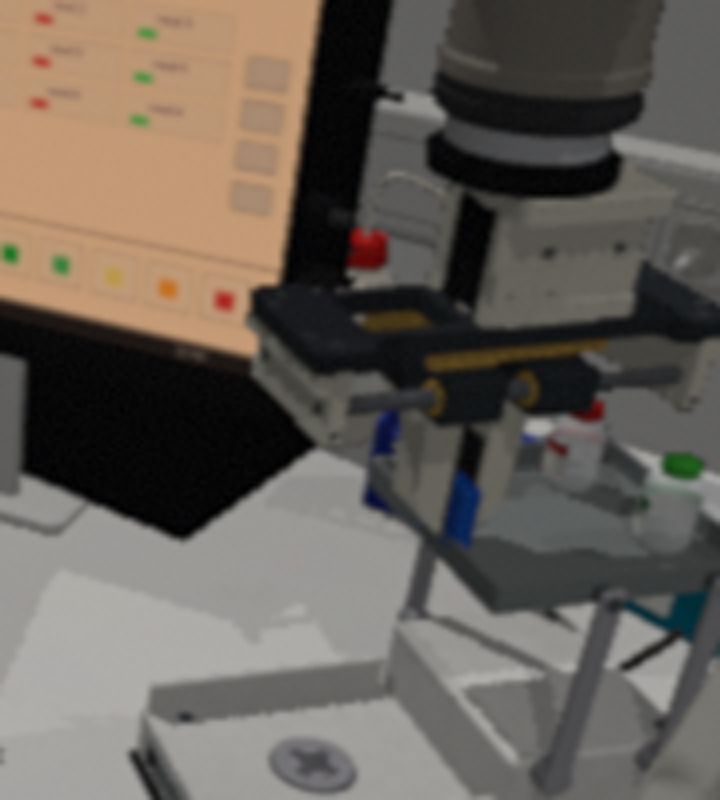

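```bash
python3 -m crank '[[0,-1,0.06,0,0,0,0],[0,-1.99,0.21,0,0,0,0],[0,-2.95,0.46,0,0,0,0],[0,-3.89,0.81,0,0,0,0],[0,-4.79,1.25,0,0,0,0]]'
python3 -m crank '[[0,-0.85,0.52,0,0,0,0],[0,-1.64,1.13,0,0,0,0],[0,-2.3,1.75,0,0,0,0],[0,-2.7,2.18,0,0,0,0],[0,-2.84,2.34,0,0,0,0]]'
python3 -m crank '[[0,0,0,0,0,0,0],[0,-0.05,0.05,0,0,0,0]]'
python3 - <<'E'
from h import *
plan((.4642+.1752*.807,.2488-.1752*.59,.111+.0467),233.9)
c=read_camera("scene");crop(c,310,80,490,280,4,"pics/s5.png")
c=read_camera("wrist");cv2.imwrite("pics/w5.png",c["frame"][:,:,::-1])
E
```

```text
time: 6.2
tool_pos: [0.583, 0.1609, 0.1809]
tool_rot: [-3.142, -0.002, -2.201]
contact_force: [-4.9, -4.2, -3.5]
opening: 0.0099
time: 6.82
tool_pos: [0.6051, 0.1446, 0.1579]
tool_rot: [3.14, -0.003, -2.201]
contact_force: [-13.0, -1.4, 9.2]
opening: 0.0098
time: 7.08
tool_pos: [0.6051, 0.1446, 0.1579]
tool_rot: [3.14, -0.003, -2.201]
contact_force: [-12.6, -1.8, 7.7]
opening: 0.0099
shift cm [-0.1   0.    0.02] turn [ 0.1 -0.2 -0. ] pos [0.6051 0.1446 0.1579] rot [ 179.9   -0.2 -126.1] F [-12.6  -1.8   7.7] q [ 0.11  0.6   1.36 -0.    1.19 -2.4 ] open 0.0099 t 7.08
```

View pics/s5.png

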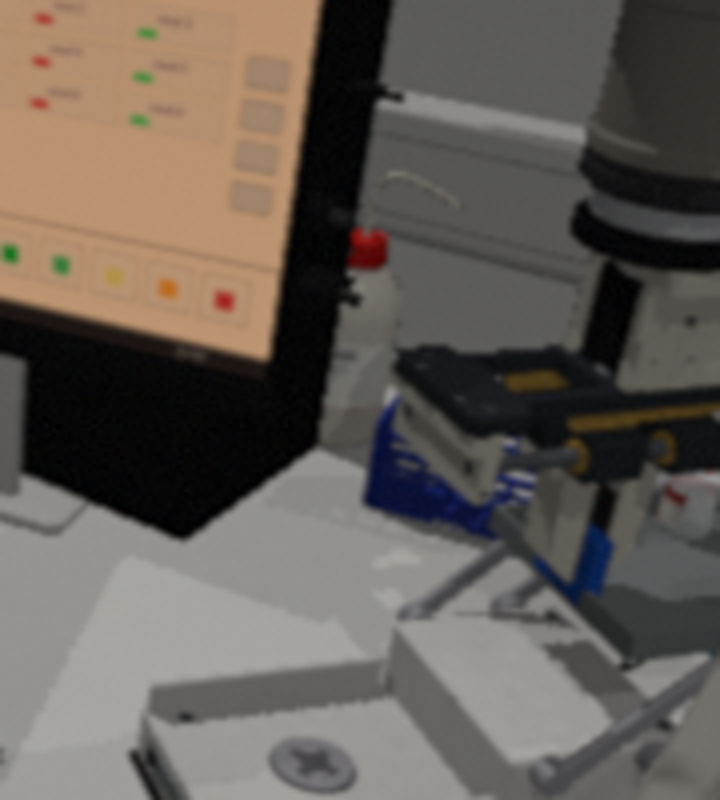

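View pics/w5.png

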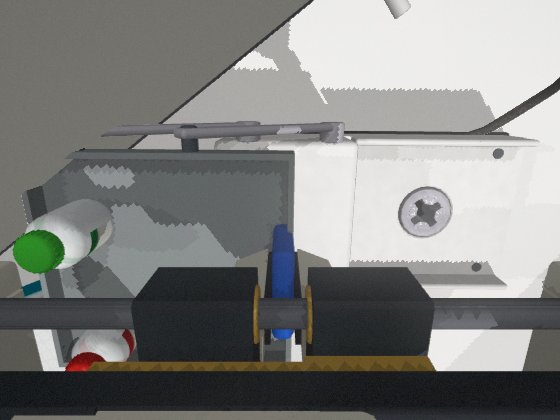

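```bash
python3 -m crank '[[-0.1,0.1,-0.1,0,0,0,0],[-0.1,0.1,-0.1,0,0,0,0.4],[-0.1,0.1,-0.1,0,0,0,0.4],[-0.1,0.1,-0.1,0,0,0,0.4],[-0.1,0.1,-0.1,0,0,0,0.4]]'
python3 -m crank '[[0,0,-2.5,0,0,0,0.5],[0,0,-6,0,0,0,0.5],[0,0,-6,0,0,0,0.5]]'
python3 - <<'E'
from h import *
plan((.47,.25,.22),234)
c=read_camera("wrist");cv2.imwrite("pics/w6.png",c["frame"][:,:,::-1])
c=read_camera("top");crop(c,340,60,480,230,4,"pics/t6.png")
E
```

```text
time: 7.8
tool_pos: [0.6064, 0.1468, 0.1586]
tool_rot: [-3.141, 0.001, -2.201]
contact_force: [-0.3, 0.4, -0.3]
opening: 0.0366
time: 8.18
tool_pos: [0.6077, 0.147, 0.2216]
tool_rot: [-3.137, 0.005, -2.201]
contact_force: [0.0, -0.3, -1.3]
opening: 0.0459
shift cm [-0.21 17.19  0.08] turn [-0.3  0.3 -0.1] pos [0.6077 0.147  0.2216] rot [-179.7    0.3 -126.1] F [ 0.  -0.3 -1.3] q [ 0.11  0.54  1.27  0.    1.32 -2.4 ] open 0.0459 t 8.18
```

View pics/w6.png

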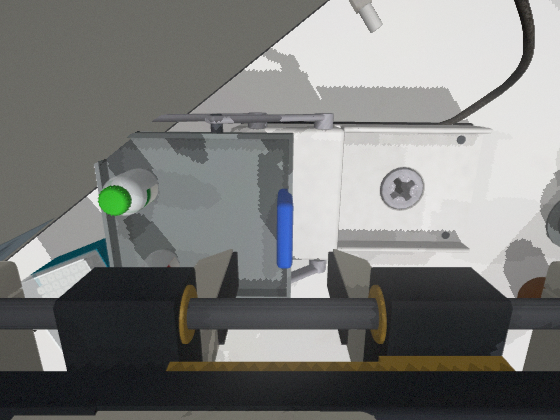

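View pics/t6.png

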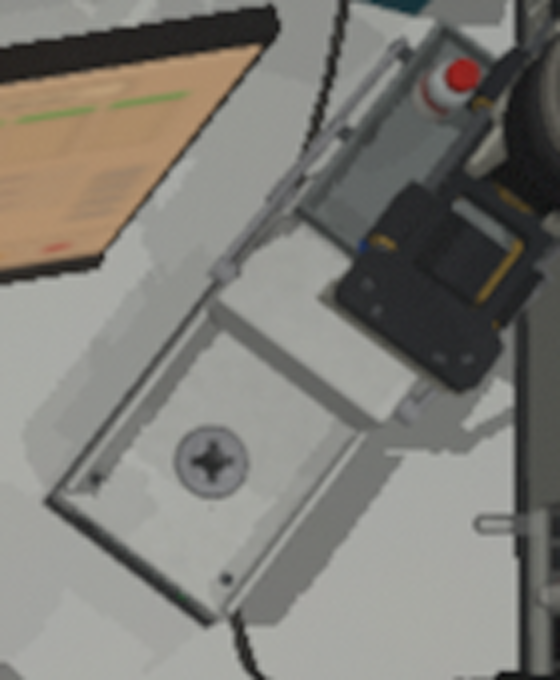

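```bash
python3 - <<'E'
from h import *
for n,(u0,v0,u1,v1) in dict(wrist=(370,155,435,225),top=(378,160,408,190)).items():
    c=read_camera(n);g=cv2.cvtColor(c["frame"],cv2.COLOR_RGB2GRAY)
    crop(c,u0,v0,u1,v1,10 if n=="wrist" else 16,f"pics/hub_{n}.png")
    # rectify onto plane z=36mm
    S=8;N=50
    p=np.array([[ (.514+dx),(.2132+dy),.036] for dx,dy in[(-.025,-.025),(.025,-.025),(.025,.025),(-.025,.025)]])
    src=np.float32([proj(c,x) for x in p]);dst=np.float32([[0,400],[400,400],[400,0],[0,0]])
    im=cv2.warpPerspective(c["frame"],cv2.getPerspectiveTransform(src,dst),(400,400))
    cv2.imwrite(f"pics/rect_{n}.png",im[:,:,::-1])
E
python3 -c "
import cv2,numpy as np
cv2.imwrite('pics/rect.png',np.hstack([cv2.imread('pics/rect_wrist.png'),cv2.imread('pics/rect_top.png')]))"
```

```text
(no output)
```

View pics/rect.png

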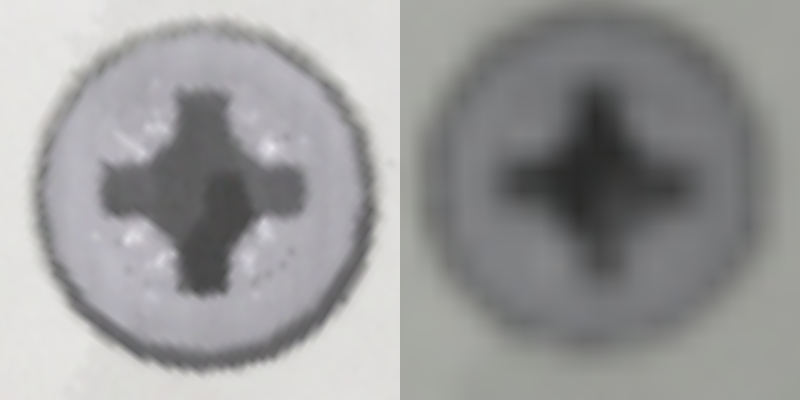

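```bash
python3 - <<'E'
from h import *
plan((.370,.374,.17),182)
E
```

```text
shift cm [-4.49 32.42  4.76] turn [ 0.1 -0.1 51.9] pos [0.6055 0.1467 0.2172] rot [ 1.799e+02 -1.000e-01 -1.261e+02] F [-1.   0.2 -0.8] q [ 0.11  0.55  1.28  0.    1.32 -2.4 ] open 0.0459 t 8.38
```

```bash
python3 -m crank '[[-0.3,4,0,0,0,2,0.5],[-1.2,9,0,0,0,10,0.5],[-2,15,0,0,0,20,0.6],[-2.8,21,1,0,0,30,0.6],[-3.6,26,2,0,0,40,0.6]]'
python3 - <<'E'
from h import *
plan((.370,.374,.17),182)
E
```

```text
time: 9.0
tool_pos: [0.4151, 0.33, 0.1973]
tool_rot: [-3.141, -0.001, -2.904]
contact_force: [0.4, 0.0, -0.7]
opening: 0.0548
shift cm [3.35 5.33 2.74] turn [-0.  -0.1 11.6] pos [0.4151 0.33   0.1973] rot [-1.800e+02 -1.000e-01 -1.664e+02] F [ 0.4  0.  -0.7] q [ 0.53  0.4   1.58  0.    1.16 -1.28] open 0.0548 t 9.0
```

```bash
python3 -m crank '[[2.3,3.7,1.8,0,0,9,0.6],[3.3,5.3,2.7,0,0,11.6,0.6],[3.3,5.3,2.7,0,0,11.6,0.6]]'
python3 - <<'E'
from h import *
plan((.370,.374,.17),182)
c=read_camera("wrist");cv2.imwrite("pics/w7.png",c["frame"][:,:,::-1])
# rectify at bar top and disc top
out=[]
for z in(.064,.036):
    p=[(.37+dx,.374+dy,z) for dx,dy in[(-.04,-.04),(.04,-.04),(.04,.04),(-.04,.04)]]
    src=np.float32([proj(c,x) for x in p]);dst=np.float32([[0,400],[400,400],[400,0],[0,0]])
    out.append(cv2.warpPerspective(c["frame"],cv2.getPerspectiveTransform(src,dst),(400,400))[:,:,::-1])
cv2.imwrite("pics/rectw.png",np.hstack(out))
E
```

```text
time: 9.38
tool_pos: [0.3709, 0.3728, 0.17]
tool_rot: [-3.14, -0.003, -3.099]
contact_force: [-1.1, 0.1, 0.6]
opening: 0.0548
shift cm [ 0.09  0.13 -0.  ] turn [-0.1 -0.2  0.5] pos [0.3709 0.3728 0.17  ] rot [-179.9   -0.2 -177.5] F [-1.1  0.1  0.6] q [ 0.64  0.42  1.63  0.    1.09 -0.97] open 0.0548 t 9.38
```

View pics/w7.png

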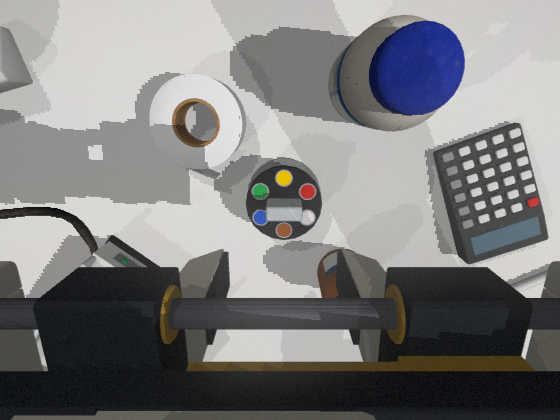

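View pics/rectw.png

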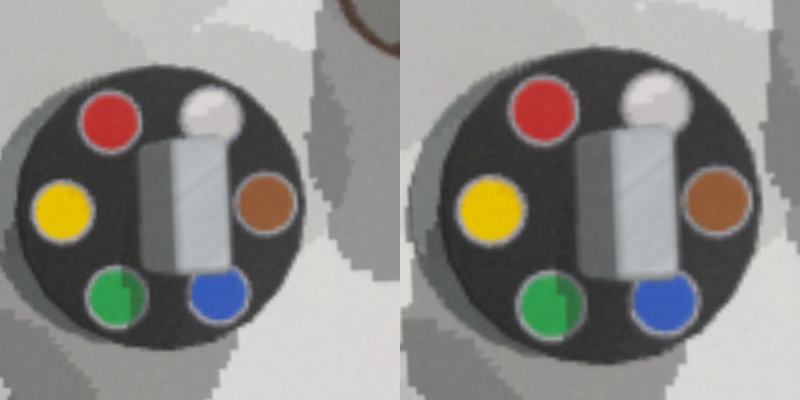

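```bash
python3 -m crank '[[0,0,4,0,0,0,0.6],[0,0,8,0,0,0.3,0.5],[0,0,10.6,0,0,0.3,0.4],[0,0,11.1,0,0,0.3,0.2],[0,0,11.1,0,0,0.3,0.2]]' 25
python3 -m crank '[[0,0,0,0,0,0,0.2],[0,0,0,0,0,0,0.2],[0,0,0,0,0,0,0.2],[0,0,0,0,0,0,0.2]]' 25
python3 - <<'E'
from h import *
plan((.370,.374,.12),182)
E
```

```text
time: 10.05
tool_pos: [0.3734, 0.3723, 0.0609]
tool_rot: [3.141, 0.0, -3.107]
contact_force: [-0.2, -0.1, -2.5]
opening: 0.0279
time: 10.55
tool_pos: [0.3725, 0.3726, 0.0606]
tool_rot: [3.141, 0.0, -3.107]
contact_force: [-1.1, 0.5, -1.4]
opening: 0.0276
shift cm [ 0.25  0.15 -5.94] turn [0. 0. 0.] pos [0.3725 0.3726 0.0606] rot [ 180.    0. -178.] F [-1.1  0.5 -1.4] q [ 0.64  0.57  1.74  0.    0.83 -0.97] open 0.0276 t 10.55
```

```bash
python3 -m crank '[[0,0,-1,0,0,0,0.2],[0,0,-4,0,0,0,0.2],[0,0,-8,0,0,0,0.2],[0,0,-10,0,0,0,0.2],[0,0,-10,0,0,0,0.2]]' 25
python3 - <<'E'
from h import *
c=read_camera("wrist");cv2.imwrite("pics/w8.png",c["frame"][:,:,::-1])
plan((.516,.2145,.16),180)
c=read_camera("scene");crop(c,200,130,360,320,4,"pics/s8.png")
E
```

```text
time: 11.18
tool_pos: [0.3733, 0.3732, 0.1624]
tool_rot: [3.139, 0.004, -3.107]
contact_force: [0.7, 0.3, -3.3]
opening: 0.0279
shift cm [-13.78 -16.3    0.1 ] turn [0.1 0.1 2. ] pos [0.3726 0.3726 0.161 ] rot [ 1.80e+02  1.00e-01 -1.78e+02] F [-0.5 -0.5 -1.9] q [ 0.64  0.43  1.64  0.    1.07 -0.97] open 0.0277 t 11.22
```

View pics/w8.png

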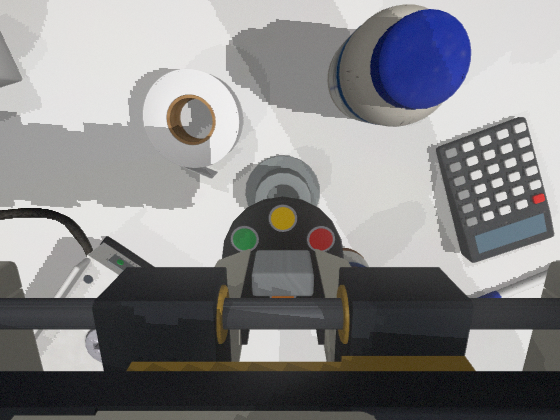

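View pics/s8.png

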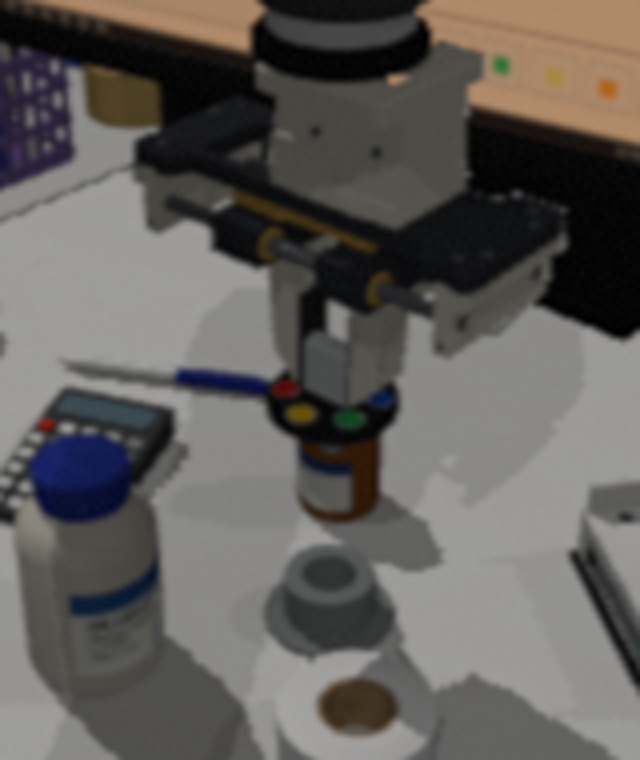

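```bash
python3 - <<'E'
from h import *
c=read_camera("wrist");o=robot.observe();z=o["tool_pos"][2]-.0606+.036
Y,G,R=[ray(c,*p,z)[:2] for p in[(283.3,218.5),(245,238.8),(321,239)]]
print(Y,G,R)
# hexagon: red at +60, green -60 about center ; center = G+R-Y
C=G+R-Y;print("center",C,"minus tcp",C-o["tool_pos"][:2],"r",np.linalg.norm(Y-C))
d=G-R;print("bar ang",np.degrees(np.arctan2(-d[1],-d[0])))
plan((.5138-(C-o["tool_pos"][:2])[0],.2145-(C-o["tool_pos"][:2])[1],.16),180)
E
```

```text
[0.34855088 0.37149502] [0.36034275 0.35196733] [0.35911459 0.39147734]
center [0.37090646 0.37194964] minus tcp [-0.00101718 -0.00019747] r 0.02236019954607179
bar ang 91.78044172641262
shift cm [-13.73 -16.23  -0.06] turn [-0.1 -0.1  2. ] pos [0.3719 0.3721 0.1595] rot [-1.799e+02 -1.000e-01 -1.780e+02] F [-0.1 -0.1 -1.8] q [ 0.64  0.43  1.64  0.    1.07 -0.97] open 0.0279 t 11.32
```

```bash
python3 -m crank '[[-2,-2.4,0,0,0,0,0.2],[-5,-6,0,0,0,1,0.2],[-9,-10.7,0,0,0,2,0.2],[-12.5,-14.8,0,0,0,2,0.2],[-13.7,-16.2,0,0,0,2,0.2]]' 25
python3 -m crank '[[0,0,0,0,0,0,0.2],[0,0,0,0,0,0,0.2]]'
python3 - <<'E'
from h import *
plan((.5148,.2147,.11),180)
c=read_camera("wrist");cv2.imwrite("pics/w9.png",c["frame"][:,:,::-1])
c=read_camera("top");crop(c,340,100,460,230,5,"pics/t9.png")
E
```

```text
time: 11.95
tool_pos: [0.5163, 0.2128, 0.1589]
tool_rot: [-3.141, -0.002, 3.138]
contact_force: [-0.1, 0.1, -2.3]
opening: 0.028
time: 12.2
tool_pos: [0.5139, 0.2163, 0.1598]
tool_rot: [3.141, -0.002, -3.141]
contact_force: [-0.0, 0.2, -1.1]
opening: 0.0278
shift cm [-0.1  -0.17  4.98] turn [ 0.  -0.1  0. ] pos [0.5139 0.2163 0.1598] rot [ 1.8e+02 -1.0e-01 -1.8e+02] F [-0.   0.2 -1.1] q [ 0.26  0.48  1.56  0.    1.11 -1.31] open 0.0278 t 12.2
```

View pics/w9.png

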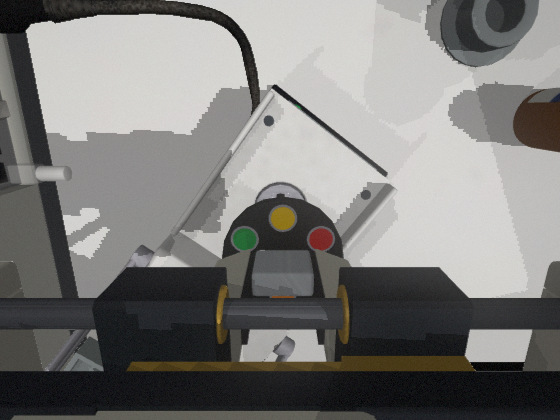

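View pics/t9.png

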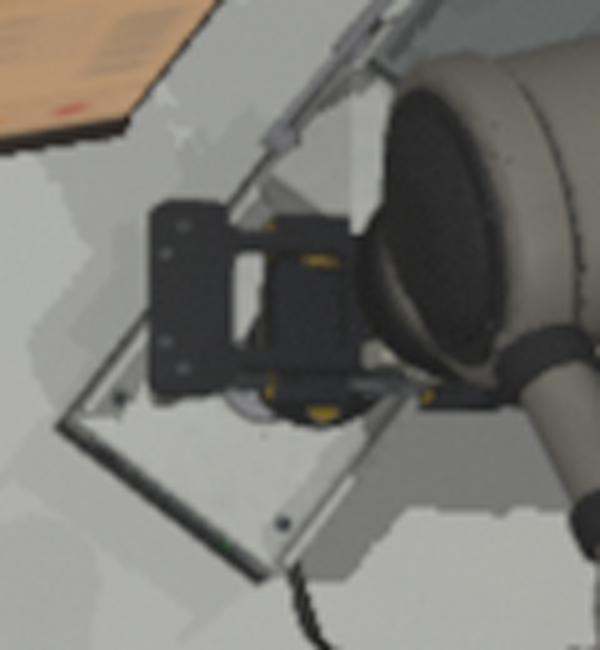

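```bash
python3 -m crank '[[0,0,2.5,0,0,0,0.2],[0,0,5,0,0,0,0.2],[0,0,5,0,0,0,0.2]]'
python3 - <<'E'
from h import *
for i in range(4):
    c=read_camera("wrist");plan((.5148,.2147,.11),180)
cv2.imwrite("pics/w10.png",c["frame"][:,:,::-1])
c=read_camera("scene");crop(c,330,150,490,310,5,"pics/s10.png")
E
```

```text
time: 12.68
tool_pos: [0.5132, 0.216, 0.1089]
tool_rot: [-3.141, -0.004, -3.14]
contact_force: [0.3, 0.6, -1.6]
opening: 0.0277
shift cm [-0.06 -0.14  0.03] turn [-0.  -0.1  0.1] pos [0.5142 0.2161 0.1103] rot [-1.800e+02 -1.000e-01 -1.799e+02] F [-0.7 -0.1 -2. ] q [ 0.26  0.54  1.61  0.    0.99 -1.31] open 0.028 t 12.72
shift cm [ 0.02 -0.15  0.11] turn [0.  0.  0.1] pos [0.515  0.2162 0.1111] rot [ 180.     0.  -179.9] F [ 0.6 -0.3 -2.2] q [ 0.26  0.54  1.61  0.    0.99 -1.31] open 0.0279 t 12.78
shift cm [ 0.06 -0.14  0.15] turn [0.  0.1 0. ] pos [0.5154 0.2161 0.1115] rot [ 1.8e+02  1.0e-01 -1.8e+02] F [-0.7  0.2 -1.5] q [ 0.26  0.54  1.61  0.    0.99 -1.31] open 0.0276 t 12.82
shift cm [ 0.08 -0.13  0.17] turn [0.  0.1 0. ] pos [0.5156 0.216  0.1117] rot [ 1.8e+02  1.0e-01 -1.8e+02] F [ 0.4  0.7 -2.2] q [ 0.26  0.54  1.61  0.    0.99 -1.31] open 0.0281 t 12.88
```

View pics/w10.png

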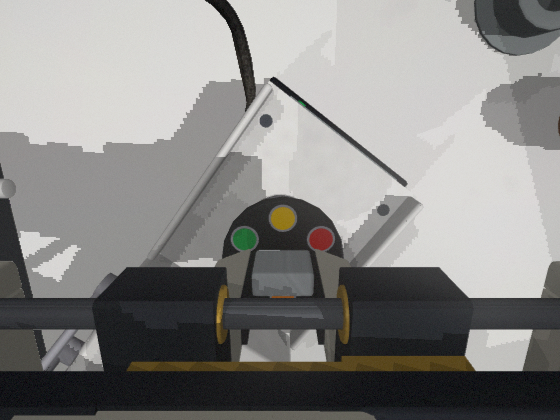

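View pics/s10.png

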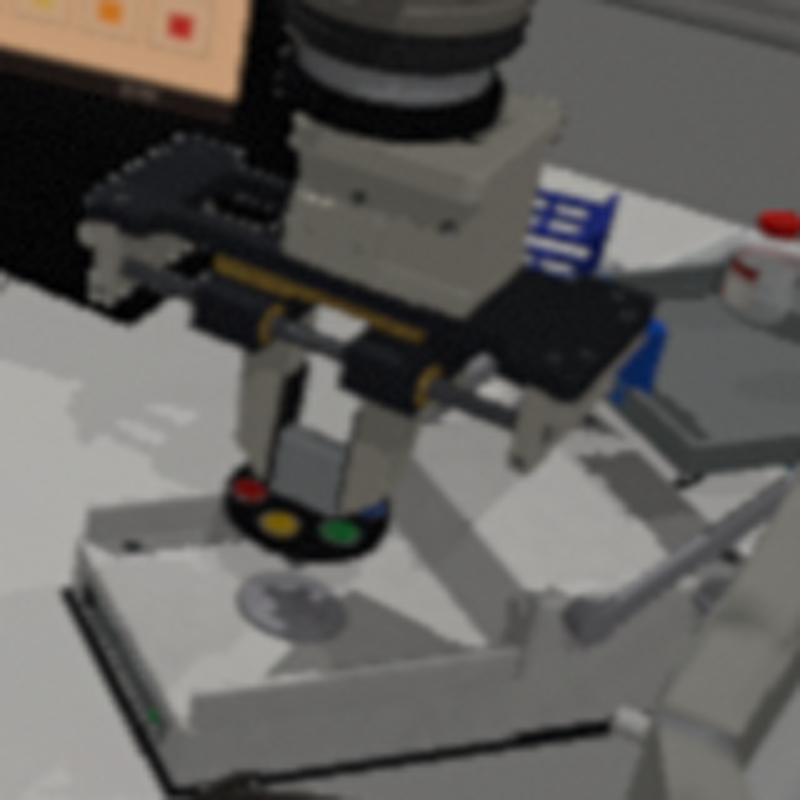

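```bash
python3 -m crank '[[0,-0.1,1,0,0,0,0.2],[0,-0.1,1.8,0,0,0,0.2],[0,-0.1,2.2,0,0,0,0.2],[0,-0.1,2.6,0,0,0,0.2]]'
python3 - <<'E'
from h import *
plan((.5148,.2147,.087),180)
E
```

```text
time: 13.42
tool_pos: [0.5154, 0.2144, 0.0842]
tool_rot: [3.141, 0.001, 3.141]
contact_force: [1.4, 0.6, -0.6]
opening: 0.0278
shift cm [ 0.06  0.03 -0.28] turn [ 0.  0. -0.] pos [0.5154 0.2144 0.0842] rot [180.   0. 180.] F [ 1.4  0.6 -0.6] q [ 0.26  0.58  1.63 -0.    0.93 -1.31] open 0.0278 t 13.43
```

```bash
python3 -m crank '[[0,0,0.3,0,0,0,0.2],[0,0,0.5,0,0,0,0.2],[0,0,0.6,0,0,0,0.2],[0,0,0.6,0,0,0,0.2]]'
python3 - <<'E'
from h import *
plan((.5148,.2147,.087),180)
E
```

```text
time: 13.92
tool_pos: [0.5153, 0.2145, 0.0785]
tool_rot: [3.141, 0.001, 3.141]
contact_force: [1.8, 1.1, -1.8]
opening: 0.0279
shift cm [ 0.05  0.03 -0.85] turn [ 0.  0. -0.] pos [0.5153 0.2145 0.0785] rot [180.   0. 180.] F [ 1.8  1.1 -1.8] q [ 0.26  0.58  1.64  0.    0.92 -1.31] open 0.0279 t 13.93
```

```bash
python3 -m crank '[[0,0,0.2,0,0,0,0.2],[0,0,0.4,0,0,0,0.2],[0,0,0.4,0,0,0,0.2]]'
```

```text
time: 14.3
tool_pos: [0.5153, 0.2145, 0.0743]
tool_rot: [3.141, 0.001, 3.141]
contact_force: [2.9, -0.7, -2.3]
opening: 0.0276
```

```bash
python3 -m crank '[[0,0,0.2,0,0,0,0.2],[0,0,0.4,0,0,0,0.2],[0,0,0.5,0,0,0,0.2],[0,0,0.5,0,0,0,0.2]]'
```

```text
time: 14.8
tool_pos: [0.5153, 0.2144, 0.0694]
tool_rot: [3.141, 0.001, 3.141]
contact_force: [4.1, 0.5, -1.4]
opening: 0.0279
```

```bash
python3 -m crank '[[0,0,0,0,0,0,0.35],[0,0,0,0,0,0,0.4],[0,0,0,0,0,0,0.42],[0,0,0,0,0,0,0.42]]'
python3 -m crank '[[0,0,-3,0,0,0,0.42],[0,0,-8,0,0,0,0.42],[-0,0,-12,0,0,0,0.5],[-0,0,-12,0,0,0,0.5]]'
python3 - <<'E'
from h import *
plan((.605,.1446,.22),233.9)
c=read_camera("wrist");cv2.imwrite("pics/w11.png",c["frame"][:,:,::-1])
c=read_camera("scene");crop(c,330,150,490,310,5,"pics/s11.png")
E
```

```text
time: 15.3
tool_pos: [0.5148, 0.2144, 0.0693]
tool_rot: [3.142, -0.0, 3.142]
contact_force: [0.2, 0.4, -0.0]
opening: 0.0385
time: 15.8
tool_pos: [0.5166, 0.2149, 0.1928]
tool_rot: [3.14, 0.007, 3.142]
contact_force: [0.1, 0.7, -0.9]
opening: 0.0459
shift cm [-8.86 -7.03 -2.67] turn [ -0.1   0.4 -53.9] pos [0.5166 0.2149 0.1928] rot [179.9   0.4 180. ] F [ 0.1  0.7 -0.9] q [ 0.26  0.45  1.51  0.    1.17 -1.31] open 0.0459 t 15.8
```

View pics/w11.png

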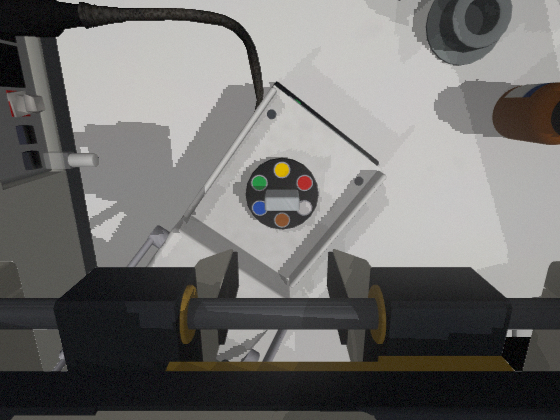

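View pics/s11.png

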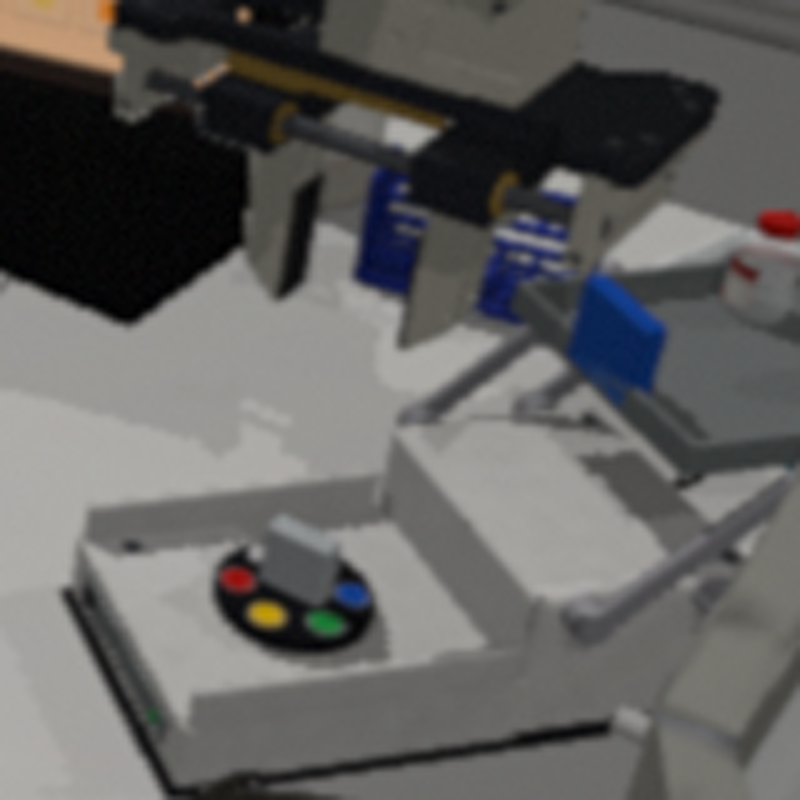

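```bash
python3 - <<'E'
from h import *
w=read_camera("wrist");s=read_camera("scene")
def tri(a,b):
    o1,d1=rayod(w,*a);o2,d2=rayod(s,*b)
    l=np.linalg.lstsq(np.array([d1,-d2]).T,o2-o1,rcond=None)[0]
    p,q=o1+d1*l[0],o2+d2*l[1];return ((p+q)/2).round(4),np.linalg.norm(p-q).round(4)
q=lambda x,y:(330+(x+.5)/5-.5,150+(y+.5)/5-.5)
print(tri((282,170),q(265,615)),tri((305,183),q(238,579)),tri((260,183),q(326,624)))
E
python3 -m crank '[[0,0,-1,0,0,-10,0.5],[0,0,-2,0,0,-20,0.5],[-1,-1,-2.7,0,0,-30,0.5],[-3,-2.5,-2.7,0,0,-40,0.5],[-6,-4.8,-2.7,0,0,-50,0.5]]'
python3 - <<'E'
from h import *
plan((.6055,.1457,.20),233.9)
E
```

```text
(array([0.4875, 0.2141, 0.0449]), np.float64(0.0012)) (array([0.4987, 0.2332, 0.0457]), np.float64(0.0003)) (array([0.4991, 0.1946, 0.0443]), np.float64(0.0002))
time: 16.62
tool_pos: [0.5747, 0.1664, 0.215]
tool_rot: [3.139, -0.002, -2.262]
contact_force: [0.2, -0.2, -0.0]
opening: 0.0459
shift cm [-0.37 -3.7   1.49] turn [ 0.1 -0.1 -3.5] pos [0.5747 0.1664 0.215 ] rot [ 1.799e+02 -1.000e-01 -1.296e+02] F [ 0.2 -0.2 -0. ] q [ 0.15  0.5   1.36  0.    1.29 -2.3 ] open 0.0459 t 16.62
```

Disc top triangulates to 44–46 mm, so the wheel is home. Next I go back to the handle.

```bash
python3 -m crank '[[-0.4,-3.4,0,0,0,-3.5,0.45],[-0.4,-3.7,1.4,0,0,-3.5,0.45],[-0.4,-3.7,1.4,0,0,-3.5,0.45]]'
python3 - <<'E'
from h import *
for i in range(2):
  c=read_camera("wrist");plan((.6055,.1457,.158),233.9)
cv2.imwrite("pics/w12.png",c["frame"][:,:,::-1])
E
```

```text
time: 17.0
tool_pos: [0.6043, 0.1457, 0.1994]
tool_rot: [3.137, -0.004, -2.209]
contact_force: [-0.0, 0.4, 0.7]
opening: 0.0415
shift cm [-0.04 -0.12  4.26] turn [ 0.2 -0.1 -0.4] pos [0.6045 0.1461 0.2006] rot [ 1.798e+02 -1.000e-01 -1.265e+02] F [-0.1  0.3 -0.3] q [ 0.11  0.56  1.3   0.    1.29 -2.39] open 0.0414 t 17.05
shift cm [ 0.01 -0.1   4.36] turn [ 0.1 -0.1 -0.4] pos [0.6048 0.1464 0.2016] rot [ 1.799e+02 -1.000e-01 -1.265e+02] F [ 0.8  0.2 -0.1] q [ 0.11  0.56  1.3   0.    1.29 -2.39] open 0.0414 t 17.1
```

View pics/w12.png

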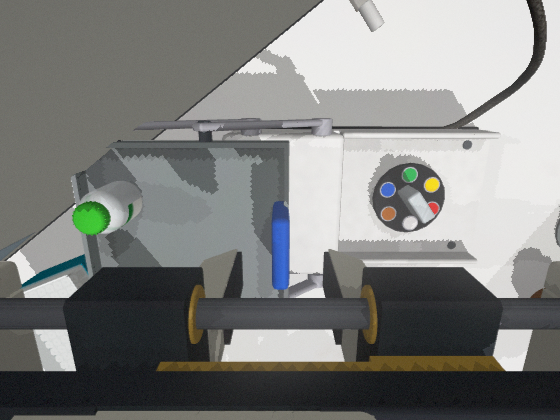

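```bash
python3 -m crank '[[0,-0.1,2.5,0,0,-0.4,0.45],[0,-0.1,4.3,0,0,-0.4,0.4],[0,-0.1,4.3,0,0,-0.4,0],[0,-0.1,4.3,0,0,-0.4,0],[0,-0.1,4.3,0,0,-0.4,0]]' 40
python3 -m crank '[[0,0,0,0,0,0,0],[0,0,0,0,0,0,0],[0,0,0,0,0,0,0]]' 40
python3 - <<'E'
from h import *
plan((.6055,.1457,.158),233.9)
E
```

```text
time: 17.73
tool_pos: [0.6068, 0.1456, 0.1606]
tool_rot: [-3.141, 0.001, -2.201]
contact_force: [-11.4, 8.8, 1.7]
opening: 0.0113
time: 18.1
tool_pos: [0.6061, 0.1462, 0.1605]
tool_rot: [3.14, 0.001, -2.201]
contact_force: [-4.3, 4.8, 3.2]
opening: 0.0098
shift cm [0.07 0.02 0.25] turn [ 0.1  0.1 -0. ] pos [0.6061 0.1462 0.1605] rot [ 1.799e+02  1.000e-01 -1.261e+02] F [-4.3  4.8  3.2] q [ 0.11  0.59  1.35  0.    1.19 -2.4 ] open 0.0098 t 18.1
```

```bash
python3 -m crank '[[0,0.27,-0.31,0,0,0,0],[0,0.83,-0.88,0,0,0,0],[0,1.59,-1.53,0,0,0,0],[0,2.41,-2.09,0,0,0,0],[0,3.29,-2.57,0,0,0,0]]' 40
python3 -m crank '[[0,0.91,-0.4,0,0,0,0],[0,1.87,-0.7,0,0,0,0],[0,2.85,-0.89,0,0,0,0],[0,3.84,-1,0,0,0,0],[0,4.84,-1.01,0,0,0,0]]'
python3 - <<'E'
from h import *
plan((.4642+.0939*.807,.2488-.0939*.59,.1135+.0825),233.9)
c=read_camera("scene");crop(c,330,80,510,280,4,"pics/s13.png")
E
```

```text
time: 18.73
tool_pos: [0.5803, 0.1651, 0.1859]
tool_rot: [-3.14, 0.002, -2.201]
contact_force: [5.7, 3.7, -5.5]
opening: 0.0098
time: 19.35
tool_pos: [0.5417, 0.1937, 0.1965]
tool_rot: [-3.139, 0.003, -2.201]
contact_force: [5.8, 3.9, -4.9]
opening: 0.0092
shift cm [0.12 0.12 0.04] turn [-0.1  0.2 -0. ] pos [0.5417 0.1937 0.1965] rot [-179.9    0.2 -126.1] F [ 5.8  3.9 -4.9] q [ 0.21  0.47  1.46  0.    1.2  -2.3 ] open 0.0092 t 19.35
```

View pics/s13.png

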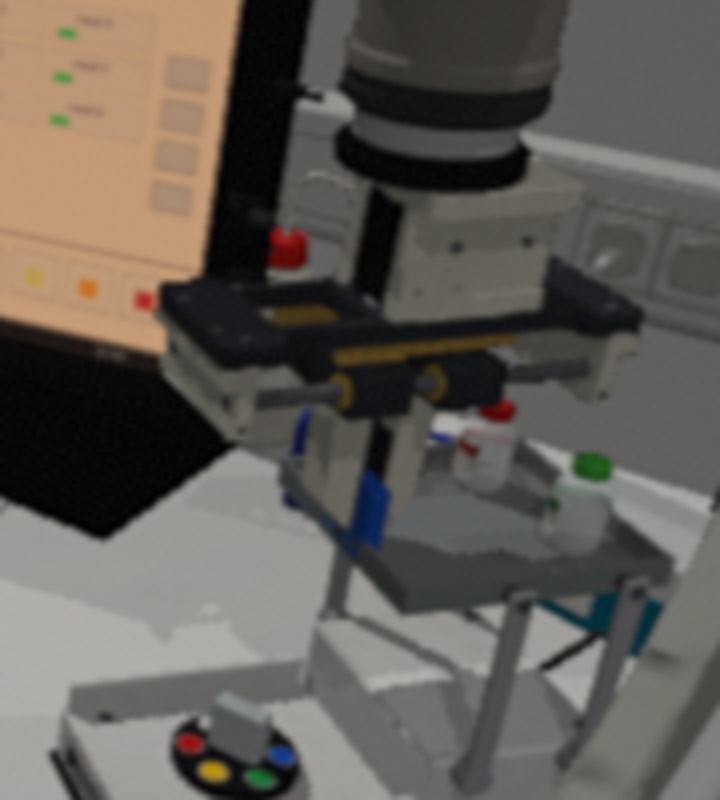

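```bash
python3 -m crank '[[0,1,0.1,0,0,0,0],[0,1.98,0.3,0,0,0,0],[0,2.93,0.58,0,0,0,0],[0,3.86,0.97,0,0,0,0],[0,4.73,1.45,0,0,0,0]]'
python3 -m crank '[[0,0.83,0.55,0,0,0,0],[0,1.6,1.19,0,0,0,0],[0,2.3,1.91,0,0,0,0],[0,2.92,2.69,0,0,0,0],[0,3.46,3.53,0,0,0,0]]'
python3 - <<'E'
from h import *
plan((.4642+.012*.807,.2488-.012*.59,.1135+.0327),233.9)
E
```

```text
time: 20.02
tool_pos: [0.5035, 0.222, 0.1826]
tool_rot: [-3.139, 0.004, -2.201]
contact_force: [3.2, 4.9, 1.1]
opening: 0.0098
time: 20.65
tool_pos: [0.475, 0.2431, 0.147]
tool_rot: [-3.141, 0.004, -2.201]
contact_force: [1.6, 7.4, 1.6]
opening: 0.0097
shift cm [0.18 0.01 0.08] turn [-0.   0.3  0. ] pos [0.475  0.2431 0.147 ] rot [-180.     0.3 -126.1] F [1.6 7.4 1.6] q [ 0.33  0.46  1.64  0.    1.04 -2.18] open 0.0097 t 20.65
```

```bash
python3 -m crank '[[-0.05,0.47,0.89,0,0,0,0],[-0.1,0.77,1.64,0,0,0,0],[-0.15,0.98,2.3,0,0,0,0],[-0.15,1.1,2.79,0,0,0,0],[-0.15,1.2,3.27,0,0,0,0]]'
python3 -m crank '[[0,0,0.1,0,0,0,0],[0,0,0.1,0,0,0,0]]'
python3 - <<'E'
from h import *
plan((.4642,.2488,.1135),233.9)
c=read_camera("scene");crop(c,310,150,490,320,4,"pics/s14.png")
E
```

```text
time: 21.28
tool_pos: [0.4653, 0.2506, 0.1134]
tool_rot: [3.141, 0.001, -2.201]
contact_force: [-1.0, 4.7, 9.6]
opening: 0.0096
time: 21.52
tool_pos: [0.4654, 0.2506, 0.1136]
tool_rot: [3.141, 0.002, -2.201]
contact_force: [-5.1, 5.1, 7.5]
opening: 0.0097
shift cm [ 0.22 -0.01  0.01] turn [ 0.   0.1 -0. ] pos [0.4654 0.2506 0.1136] rot [ 1.800e+02  1.000e-01 -1.261e+02] F [-5.1  5.1  7.5] q [ 0.35  0.49  1.69  0.    0.96 -2.16] open 0.0097 t 21.52
```

View pics/s14.png

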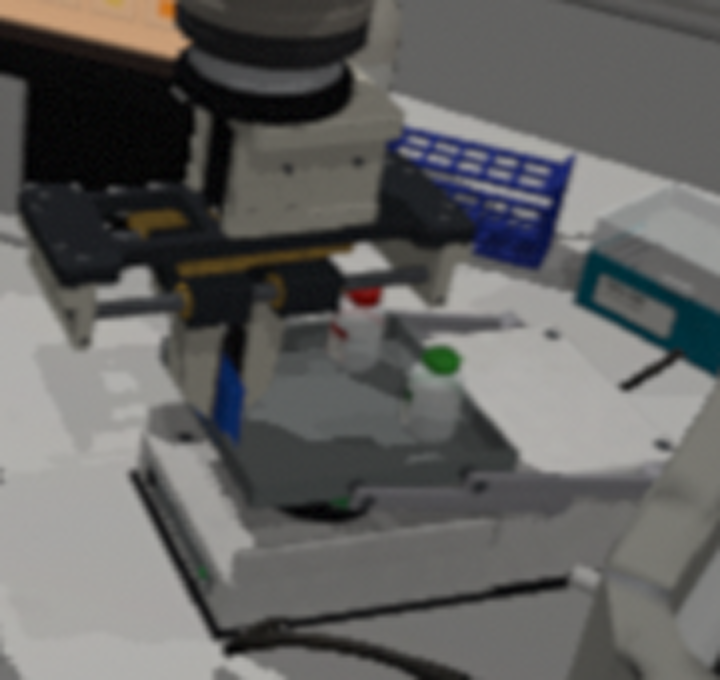

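```bash
python3 -m crank '[[0,0.05,-0.1,0,0,0,0.2],[0,0.05,-0.1,0,0,0,0.4],[0,0.05,-0.1,0,0,0,0.5],[0,0.05,-0.1,0,0,0,0.5],[0,0.05,-0.1,0,0,0,0.5]]'
python3 -m crank '[[0,0,-2,0,0,0,0.5],[0,0,-6,0,0,0,0.5],[0,0,-10,0,0,0,0.5],[0,5,-12,0,0,0,0.5],[0,11,-12,0,0,0,0.5]]'
python3 -m crank '[[0,6,0,0,0,0,0.5],[0,6,0,0,0,0,0.5]]'
python3 - <<'E'
from h import *
plan((.4642,.2488,.1135),233.9)
c=read_camera("scene");crop(c,310,170,490,320,4,"pics/s15.png")
c=read_camera("top");cv2.imwrite("pics/t15.png",c["frame"][:,:,::-1]);crop(c,340,90,480,230,4,"pics/t15c.png")
E
```

```text
time: 22.2
tool_pos: [0.4657, 0.2497, 0.1126]
tool_rot: [3.142, -0.0, -2.201]
contact_force: [0.1, -0.3, 0.3]
opening: 0.0458
time: 22.82
tool_pos: [0.3772, 0.3153, 0.2344]
tool_rot: [-3.14, 0.004, -2.203]
contact_force: [0.1, 1.2, -0.2]
opening: 0.0459
time: 23.08
tool_pos: [0.3253, 0.3517, 0.2329]
tool_rot: [3.141, 0.0, -2.196]
contact_force: [1.1, -0.3, -0.3]
opening: 0.0459
shift cm [  0.22 -17.29  11.93] turn [0.  0.  0.3] pos [0.3253 0.3517 0.2329] rot [ 180.     0.  -125.8] F [ 1.1 -0.3 -0.3] q [ 0.66  0.27  1.67  0.    1.21 -1.85] open 0.0459 t 23.07
```

View pics/s15.png

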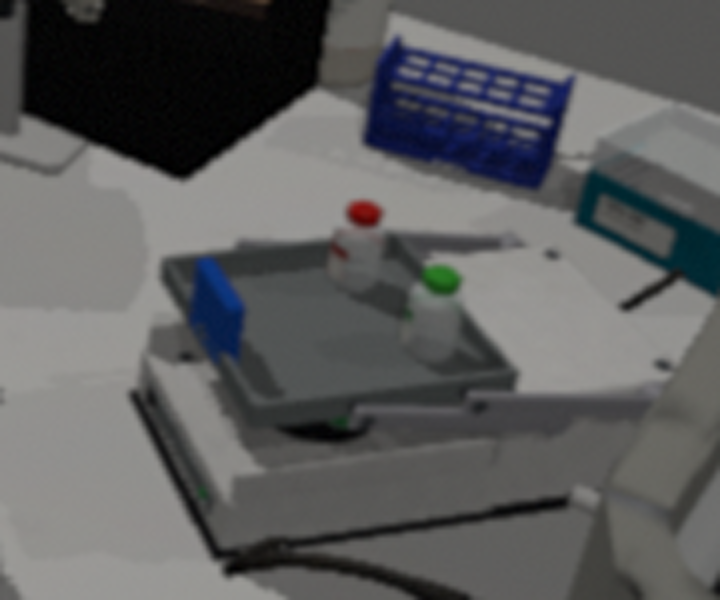

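View pics/t15.png

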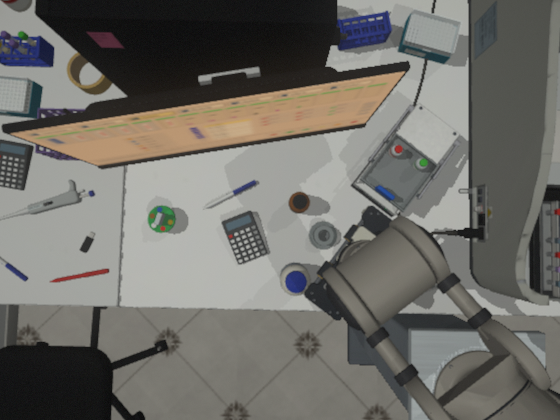

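View pics/t15c.png

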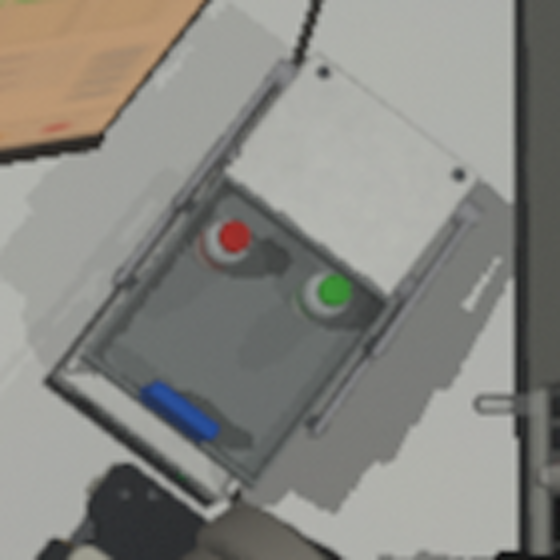

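The tray, tab (385,193) and vial caps (399,149) and (424,163) are back at their first pixel positions. The brown bottle is still at (299,202), and the arm is clear.

```bash
python3 -m crank '[[0,0,0,0,0,0,0.5],[0,0,0,0,0,0,0.5]]'
python3 -c "
from cell import robot
print(robot.hand_in())"
```

```text
time: 23.42
tool_pos: [0.3294, 0.3493, 0.2325]
tool_rot: [-3.142, -0.0, -2.203]
contact_force: [-0.2, -0.7, 0.0]
opening: 0.0462
the job is handed in; nothing more can be done
None
```

I swung the tray fully back with both vials riding on it and fitted the wheel into the drive. Then I swung the tray fully down again, released it and handed the job in at about 23.4 s.

I turned the wheel about 2° to line its splines up with the hub slots, and it went in without resistance.

**Last checks:**
- **Wheel:** its disc top measured 44–46 mm above the bench; fully home is 44 mm and riding on the hub would be 56 mm.
- **Tray and vials:** both vials stand upright, and the tray and vial caps are back at their original positions in the pictures. The tray met its lower stop with a small upward force.
- **Brown bottle:** it is where it was.
- **Label roll:** the arm hid it in the last top view, so I did not check it at the end. The arm never went near it, and it was last seen in place after I lifted the wheel.

No check failed. The estimates of the drive's position differed by about 2 mm, which did not affect the fit.

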